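Thread two oiled napkin rings onto the drying bar

ROBOT

A 6-joint arm with a two-finger parallel gripper is mounted at the origin on a cart in front of the work surface, level with it; the furniture and walls round the work are solid. World frame = base frame: x ahead of the robot, y to its left, z up, the work surface at z = 0. Lengths are in m, angles in rad, forces in N, time in s.
With the tool pointing down it reaches from about 0.35 to 0.975 m from the base axis. Payload 4.9 kg.
Tool frame: the origin (TCP) lies at the centre of the arm's flange, where the gripper is bolted on; the fingertips stand 173 mm ahead of it and the grasp point (between the pads) lies 155 mm ahead of it (ctrl.finger_overhang is the distance from the TCP to the fingertips, in m); z points along the fingers, y is the direction in which the jaws open and shut (so a half turn about z gives the same grasp; the last joint's range is limited). The gripper opens to 85 mm and grips with 20 to 120 N. Pads are 22 mm wide; open, the fingers measure 114 mm over their backs; the gripper's body (76 mm by 85 mm) begins 54 mm behind the grasp point. The pads swing forward as they close: fully open they stand 13 mm farther back than shut.
Start: joints at [-1.452, 0.053, 1.613, -0, 1.476, -0.119], TCP at [0.147, -0.607, 0.405] pointing down, gripper open.
Joint ranges: [-3.01, 3.01], [-1.01, 2.22], [0.06, 2.58], [-1.02, 4.17], [0.09, 2.62], [-3.14, 3.14]. Speed limits (rad/s): [2.57, 2.57, 3.14, 3.14, 3.14, 3.14].

INTERFACE

Orientations are given as a rotation vector (axis times angle).
In Python, from station import ctrl, eyes, spotter gives the robot as it stands.
- The arm moves only by the shell command python3 -m crank 'ROWS' [FORCE]. ROWS is JSON, a list of rows, each a list of 7 numbers: the turn, a rotation vector about the tool's x, y, z in rad, then the shift along the tool's x, y, z in mm, then the closure, from -1 (fully open) to 1 (shut). A call has 1 to 8 rows; each row shifts and turns the pose as measured when the row begins, along the tool's axes as they then stand; what a row does not reach is not made up. A row lasts 1/12 s, in which the tool goes at most 41.7 mm and 7.16 degrees, less where a joint would pass 70% of its speed; a pose out of reach is approached as far as the arm can. A call is refused whole if a number of a shift passes 41.7 or a number of a turn 0.125, either way. A call with a gripper value outside its range is refused whole. The fingers move at their own pace and stop on an object; FORCE is the grip in N (left out, the last holds). Time passes only in rows, so rows that do not move let the fingers close. It gives the time, the measured TCP pose, the force and the opening at its end, in the units of the state.
- ctrl.get_obs(): the state, without advancing time (a new reading comes with each control period).
- eyes.get_image(name): name is "scene" or "top" or "wrist"; returns a dict with "image" (384x512x3 uint8, red, green, blue), "vertical_fov" (degrees; the focal length in pixels is half the picture's height over the tangent of half this angle, whatever the lens; pixels are square), "cx", "cy" (the principal point, pixels), "dist" ([k1, k2, p1, p2, k3] as OpenCV has them; the pictures are not rectified), "rvec" (rotation vector, rad) and "tvec" (3), from world to camera coordinates, as OpenCV has them; the wrist camera has in their place "mount" (4x4, takes a point from camera to tool coordinates, whose origin is the TCP and whose axes are the flange's). Camera axes: x right, y down, z forward; pixel columns grow to the right and rows downward; lengths in m; the calibration is good to about 2 mm. A picture is of the moment at which its call begins: read the wrist's pose just before it. There is no depth.
- ctrl.finish_job(): hands the job in, once; it reports no verdict.
Trained networks look in a picture, given as the dict that the camera call returned (one of the last four; its "shot" number tells which), for a name from the list of things; names that differ only in an ending like _2 or _b are one class to them, and where a whole thing is asked for, a point or a joint stands for the part that bears it (a point fixed in the world has none). Each returns a list of dicts, best first, with "confidence" (0 to 1); they miss things now and then, are a little off and sometimes report something else, mostly with a low value. They report only what shows in the picture. A call takes as long as a camera call.
- spotter.look_for(query, picture): "centre" ([x, y, z] in m, in world coordinates, good to about 4 mm: the middle of the surface that is visible of it).
- spotter.outline_of(query, picture): "region" (384x512 bool, what is visible of it).
- spotter.mark_of(query, picture): "centre" ([x, y, z] in m, in world coordinates, good to about 4 mm: a listed point, or the origin of a listed thing).
The state is a dict: "t": time; "q": joint angles; "dq": joint speeds; "effort": joint torques, N m; "tool_pos": TCP position; "tool_rot": TCP orientation; "contact_force": force on the tool from outside, world axes, zero at the start; "wrist_torque": the same for the moment, N m; "opening": finger opening in m.
Only numpy, scipy, OpenCV 4.12 (cv2) and the standard library are available. Lean on these libraries where they do the work, as an engineer would, in place of code of your own. Each camera call takes 0.05 s, during which the arm holds its last target.

TASK

The two wooden napkin rings on the marble slab have just been oiled, so nothing of the robot may touch them. Lift the bar out of the drying stand by its handle, thread it through both rings, lift them off the slab and lower the bar back into both forks before letting go, so that the two rings hang on it between the uprights. Leave the salt shaker, the honey jar and the timer where they stand.

Things in the scene. Friction and masses are not known exactly. Their poses are not given: they have to be found in the camera images.
- bar: loose bar, 100 g, in the stand's forks at the start; origin on its axis at the front face of its guard disc, x towards the tip. Along x in mm: wooden handle -82 to -26, 14 wide (y), 24 high (z); brass ferrule to -20; bare neck to -6; dark guard disc, diameter 40 (bigger than the rings' bore), -6 to 0; steel rod, diameter 12, from 0 to its round tip at 150. Neck: same rod. Balances at about x = 30
- bar_grip (a point): centre of the bar's handle, on the bar's axis, 54 mm behind the guard's front face; grip it across its 14 mm width (the bar's y)
- bar_neck (a point): point on the bar's axis in the middle of its neck, 13 mm behind the guard's front face; it belongs at fork_near
- bar_seat (a point): point on the bar's axis 112 mm ahead of the guard's front face; it belongs at fork_far
- bar_tip (a point): free end of the bar, 150 mm ahead of the guard's front face
- stand: fixed wooden drying stand; origin on the worktop under its middle, x from near to far upright, along the resting bar. Base 165 x 85 mm, its top 20 mm up; two uprights 8 mm thick (x), 40 wide (y), 125 apart, 98 high, each with a 90 degree V notch 32 wide and 16 deep at the top
- fork_near (a point): where the bar's axis lies in the notch of the near upright (handle side), 90 mm above the worktop
- fork_far (a point): where the bar's axis lies in the notch of the far upright, 90 mm above the worktop and 125 mm from fork_near
- ring_a: loose dark wooden napkin ring, about 40 g, on the slab with its bore level; origin at the bore's centre, 26 mm above the slab; bore along its y axis. Outside a rounded square 52 x 52 mm, 32 long; straight round bore 32 in diameter. It hangs with its centre 10 mm below the bar's axis
- ring_b: loose mid-brown wooden napkin ring, the same in shape, size, mass and axes as ring_a
- slab: fixed white marble pastry slab under the rings, 220 (x) x 340 (y) mm, top 18 mm above the worktop; origin on the worktop under its middle
- salt_shaker: loose salt shaker with grey top, 44 mm in diameter, 90 mm high, origin under its base; a bystander
- honey_jar: loose jar with red lid, 65 mm in diameter, 100 mm high, origin under its base; a bystander
- kitchen_timer: loose red and white kitchen timer, 64 mm in diameter, 43 mm high, origin under its base; a bystander

How it is judged:
On the way, in this order (a step that is already met when the one before it is completed fails the run):
1. the bar is lifted out of both forks, at least 30 mm clear (distance between bar_neck and fork_near above 0.03 m and distance between bar_seat and fork_far above 0.03 m), for 0.2 s.
2. the rod is through one of the rings (((x of ring_a in the frame of bar between 0.005 and 0.13 m and y of ring_a in the frame of bar between -0.016 and 0.016 m and z of ring_a in the frame of bar between -0.016 and 0.016 m and angle between the y axis of ring_a and the x axis of bar, either way round below 0.35 rad) or (x of ring_b in the frame of bar between 0.005 and 0.13 m and y of ring_b in the frame of bar between -0.016 and 0.016 m and z of ring_b in the frame of bar between -0.016 and 0.016 m and angle between the y axis of ring_b and the x axis of bar, either way round below 0.35 rad))), for 0.2 s.
3. both rings are on the rod and hang clear of the slab (x of ring_a in the frame of bar between 0.005 and 0.13 m and y of ring_a in the frame of bar between -0.016 and 0.016 m and z of ring_a in the frame of bar between -0.016 and 0.016 m and angle between the y axis of each of ring_a, ring_b and the x axis of bar, either way round below 0.35 rad and x of ring_b in the frame of bar between 0.005 and 0.13 m and y of ring_b in the frame of bar between -0.016 and 0.016 m and z of ring_b in the frame of bar between -0.016 and 0.016 m and contact force between each of ring_a, ring_b and slab below 0.05 N and height (world z) of each of ring_a, ring_b above 0.06 m), for 0.2 s.
4. the bar, still held, lies in both forks with both rings on it (distance between bar_neck and fork_near below 0.01 m and distance between bar_seat and fork_far below 0.01 m and x of ring_a in the frame of bar between 0.005 and 0.105 m and y of ring_a in the frame of bar between -0.016 and 0.016 m and z of ring_a in the frame of bar between -0.016 and 0.016 m and angle between the y axis of each of ring_a, ring_b and the x axis of bar, either way round below 0.35 rad and x of ring_b in the frame of bar between 0.005 and 0.105 m and y of ring_b in the frame of bar between -0.016 and 0.016 m and z of ring_b in the frame of bar between -0.016 and 0.016 m and contact force between the fingers and bar above 0.5 N), for 0.1 s.
At the end, for the whole second after the job is handed in: The bar lies at rest in both forks (its neck and its seat point within 7 mm of the fork points) and both rings hang on its rod between the two uprights, at rest, their centres 5 to 105 mm in front of the guard disc (distance between bar_neck and fork_near below 0.007 m and distance between bar_seat and fork_far below 0.007 m and x of ring_a in the frame of bar between 0.005 and 0.105 m and y of ring_a in the frame of bar between -0.016 and 0.016 m and z of ring_a in the frame of bar between -0.016 and 0.016 m and angle between the y axis of each of ring_a, ring_b and the x axis of bar, either way round below 0.35 rad and x of ring_b in the frame of bar between 0.005 and 0.105 m and y of ring_b in the frame of bar between -0.016 and 0.016 m and z of ring_b in the frame of bar between -0.016 and 0.016 m and linear speed of each of bar, ring_a, ring_b below 0.03 m/s); the robot touches nothing.
It fails at once if the robot touches a ring (contact force between any of the fingers, the arm and ring_a above 0.3 N or contact force between any of the fingers, the arm and ring_b above 0.3 N).
It fails at once if the salt shaker is shifted by more than 30 mm or tipped over (distance of salt_shaker from where it was at the start of the episode above 0.03 m or angle between salt_shaker's own z axis and vertical above 0.5 rad).
It fails at once if the honey jar is shifted by more than 30 mm or tipped over (distance of honey_jar from where it was at the start of the episode above 0.03 m or angle between honey_jar's own z axis and vertical above 0.5 rad).
It fails at once if the timer is shifted by more than 30 mm or tipped over (distance of kitchen_timer from where it was at the start of the episode above 0.03 m or angle between kitchen_timer's own z axis and vertical above 0.5 rad).
It also fails if it takes over 61 s, if anything falls off the work surface, if the arm or the gripper's body presses on something with over 40 N, if the wrist force passes 120 N, or if a joint passes its speed limit or range.

## Working session

There is one attempt and no reset: what is moved stays moved. The work goes in short steps, Python scripts to look and compute and a shell command to move; the robot and the scene stay as the last step left them, time stands still between calls to the robot, and variables do not carry over. Pictures are saved under pics/ and viewed, and the job is handed in when it is done.

```bash
ls; mkdir -p pics; cat > h.py <<'E'
import numpy as np, cv2
from station import ctrl, eyes, spotter
from scipy.spatial.transform import Rotation as R
def save(p,n,): cv2.imwrite('pics/'+n+'.png',cv2.cvtColor(p['image'],cv2.COLOR_RGB2BGR))
def K(p):
    h,w=p['image'].shape[:2]; f=h/2/np.tan(np.radians(p['vertical_fov'])/2)
    return np.array([[f,0,p['cx']],[0,f,p['cy']],[0,0,1]])
E
python3 - <<'E'
from h import *
o=ctrl.get_obs(); print(o['t'],o['tool_pos'],o['tool_rot'],o['opening'],ctrl.finger_overhang)
names=['bar','bar_grip','bar_neck','bar_seat','bar_tip','stand','fork_near','fork_far','ring_a','slab','salt_shaker','honey_jar','kitchen_timer']
for c in ['scene','top']:
    p=eyes.get_image(c); save(p,c+'0')
    for n in names:
        print(c,n,[(np.round(d['centre'],4).tolist(),round(d['confidence'],2)) for d in spotter.mark_of(n,p)[:3]])
print(ctrl.get_obs()['t'])
E
```

```text
pics
0.0 [ 0.14719582 -0.60714424  0.40346993] [-3.11738307e+00 -3.72468345e-01 -6.02179910e-06] 0.08538365084048499 0.1734
scene bar [([0.4865, 0.3143, 0.0885], 0.9)]
scene bar_grip [([0.4396, 0.3282, 0.0893], 0.83)]
scene bar_neck [([0.4816, 0.3204, 0.0874], 0.76)]
scene bar_seat []
scene bar_tip [([0.6379, 0.2711, 0.0907], 0.9)]
scene stand [([0.5391, 0.3, -0.0015], 0.79), ([0.4394, 0.3303, 0.0894], 0.16)]
scene fork_near [([0.4779, 0.3186, 0.0946], 0.83), ([0.6986, -0.2019, 0.0019], 0.57), ([0.6339, 0.2693, 0.0925], 0.38)]
scene fork_far [([0.5983, 0.2806, 0.0889], 0.92)]
scene ring_a [([0.5441, -0.1186, 0.0464], 0.93)]
scene slab [([0.4997, -0.0691, -0.0025], 0.64)]
scene salt_shaker [([0.692, 0.0912, 0.0005], 0.96)]
scene honey_jar [([0.7028, -0.2021, 0.002], 0.67), ([0.6354, 0.4751, 0.0016], 0.48)]
scene kitchen_timer [([0.4406, 0.3303, 0.0902], 0.73), ([0.6385, 0.4744, 0.0004], 0.63)]
top bar [([0.4919, 0.312, 0.0849], 0.62)]
top bar_grip [([0.4415, 0.3303, 0.0915], 0.9)]
top bar_neck [([0.4828, 0.316, 0.0869], 0.87)]
top bar_seat [([0.5966, 0.2764, 0.0915], 0.74)]
top bar_tip [([0.6374, 0.2689, 0.0937], 0.68)]
top stand [([0.5419, 0.303, 0.0013], 0.59), ([0.4813, 0.317, 0.0889], 0.41)]
top fork_near [([0.4786, 0.3184, 0.0904], 0.95)]
top fork_far [([0.6008, 0.2814, 0.0874], 0.78)]
top ring_a [([0.447, -0.1479, 0.0454], 0.64)]
top slab [([0.5003, -0.0733, -0.001], 0.78)]
top salt_shaker []
top honey_jar []
top kitchen_timer [([0.6386, 0.4759, -0.0021], 0.82)]
1.4
```

View pics/scene0.png

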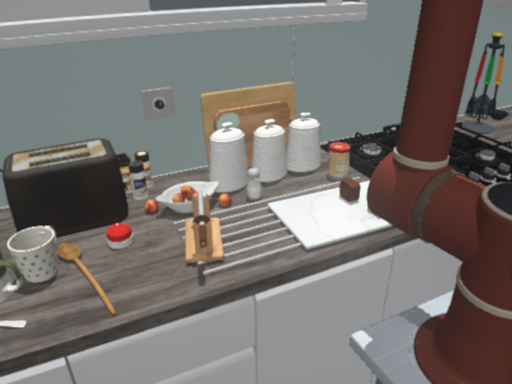

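View pics/top0.png

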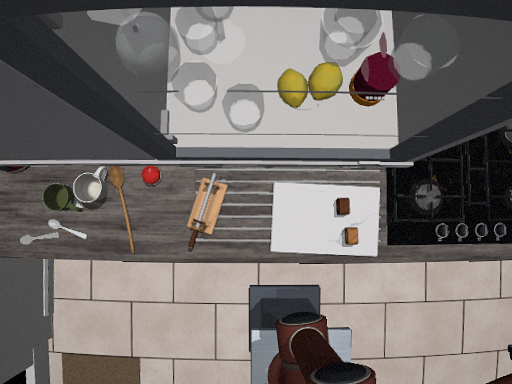

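```bash
python3 - <<'E'
import cv2
a=cv2.imread('pics/top0.png'); cv2.imwrite('pics/t0r.png',cv2.resize(a[190:255,310:390],None,fx=8,fy=8,interpolation=cv2.INTER_CUBIC))
from h import *
p=eyes.get_image('wrist');save(p,'w0');print(p['mount'],p['vertical_fov'])
print(R.from_rotvec(ctrl.get_obs()['tool_rot']).as_matrix())
E
```

```text
[[ 9.54665080e-04 -9.47253492e-01 -3.20483868e-01  8.15443432e-02]
 [ 9.99999102e-01  1.20556810e-03 -5.84473621e-04 -1.77045499e-04]
 [ 9.40009806e-04 -3.20483023e-01  9.47253793e-01  3.05085750e-02]
 [ 0.00000000e+00  0.00000000e+00  0.00000000e+00  1.00000000e+00]] 67.22526561613034
[[ 9.71865471e-01  2.35536632e-01 -3.48259471e-05]
 [ 2.35536634e-01 -9.71865470e-01  5.49677801e-05]
 [-2.08992096e-05 -6.16240739e-05 -9.99999998e-01]]
```

View pics/t0r.png

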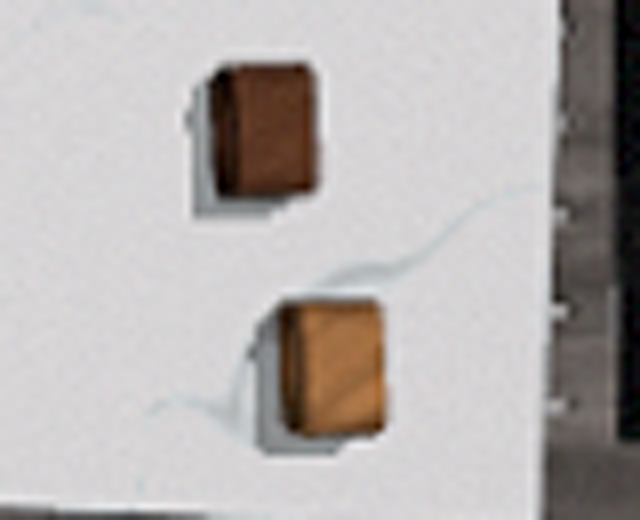

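View pics/w0.png

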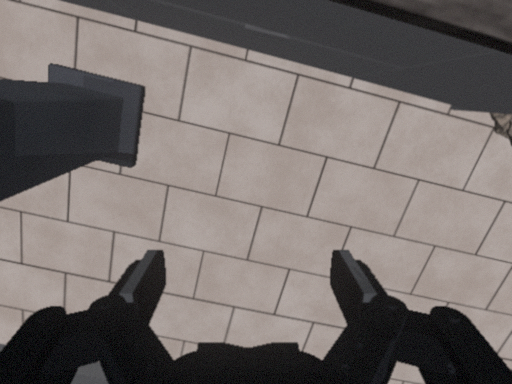

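```bash
cat >> h.py <<'E'
def plan(goal,yaw,n,rx=0,cl=-1,tilt=0):
    """goal TCP pos (m), yaw of tool x deg, tilt deg = nose-up of tool x (rotation about tool y); prints n rows"""
    o=ctrl.get_obs(); p=np.array(o['tool_pos']); r=R.from_rotvec(o['tool_rot'])
    th=np.radians(yaw)
    g=R.from_matrix(np.array([[np.cos(th),np.sin(th),0],[np.sin(th),-np.cos(th),0],[0,0,-1.]]))*R.from_rotvec([0,np.radians(tilt),0])
    d=(r.inv()*g).as_rotvec(); print('now',np.round(p,4),'yaw',np.round(np.degrees(np.arctan2(r.as_matrix()[1,0],r.as_matrix()[0,0])),2),'t',o['t'],'F',np.round(o['contact_force'],1),'open',round(o['opening'],4))
    s=d/n; st=(np.array(goal)-p)*1000/n; q=r
    for k in range(n):
        print('[%.3f,%.3f,%.3f, %.1f,%.1f,%.1f, %g]'%(*(s+0),*(q.inv().apply(st)),cl),end=',')
        q=q*R.from_rotvec(s)
    print()
E
python3 -c "
from h import *
plan([0.5,-0.1,0.40],90,16)"
```

```text
now [ 0.1472 -0.6074  0.4047] yaw 13.62 t 1.45 F [-0.4  0.6  0.4] open 0.086
[-0.000,-0.000,-0.083, 28.9,-25.6,0.3, -1],[-0.000,-0.000,-0.083, 30.9,-23.1,0.3, -1],[-0.000,-0.000,-0.083, 32.7,-20.5,0.3, -1],[-0.000,-0.000,-0.083, 34.3,-17.7,0.3, -1],[-0.000,-0.000,-0.083, 35.7,-14.8,0.3, -1],[-0.000,-0.000,-0.083, 36.8,-11.7,0.3, -1],[-0.000,-0.000,-0.083, 37.6,-8.6,0.3, -1],[-0.000,-0.000,-0.083, 38.2,-5.5,0.3, -1],[-0.000,-0.000,-0.083, 38.6,-2.3,0.3, -1],[-0.000,-0.000,-0.083, 38.6,0.9,0.3, -1],[-0.000,-0.000,-0.083, 38.4,4.2,0.3, -1],[-0.000,-0.000,-0.083, 37.9,7.3,0.3, -1],[-0.000,-0.000,-0.083, 37.2,10.5,0.3, -1],[-0.000,-0.000,-0.083, 36.2,13.5,0.3, -1],[-0.000,-0.000,-0.083, 34.9,16.5,0.3, -1],[-0.000,-0.000,-0.083, 33.4,19.3,0.3, -1],
```

```bash
python3 -m crank '[[0,0,-0.083,29,-25.5,0,-1],[0,0,-0.083,31,-23,0,-1],[0,0,-0.083,32.5,-20.5,0,-1],[0,0,-0.083,34.5,-17.5,0,-1],[0,0,-0.083,35.5,-15,0,-1],[0,0,-0.083,37,-11.5,0,-1],[0,0,-0.083,37.5,-8.5,0,-1],[0,0,-0.083,38,-5.5,0,-1]]'; python3 -c "
from h import *
plan([0.5,-0.1,0.40],90,8)"
```

```text
t: 2.12
tool_pos: [0.3233, -0.3482, 0.4034]
tool_rot: [2.814, 1.393, -0.001]
contact_force: [0.6, 0.1, -0.4]
opening: 0.0854
now [ 0.3233 -0.3482  0.4034] yaw 52.67 t 2.1167 F [ 0.6  0.1 -0.4] open 0.0854
[0.000,0.000,-0.081, 38.1,-1.3,0.4, -1],[0.000,0.000,-0.081, 38.0,1.8,0.4, -1],[0.000,0.000,-0.081, 37.8,4.9,0.4, -1],[0.000,0.000,-0.081, 37.2,8.0,0.4, -1],[0.000,0.000,-0.081, 36.5,11.0,0.4, -1],[0.000,0.000,-0.081, 35.5,13.9,0.4, -1],[0.000,0.000,-0.081, 34.2,16.8,0.4, -1],[0.000,0.000,-0.081, 32.7,19.5,0.4, -1],
```

Tracking is excellent.

```bash
python3 -m crank '[[0,0,-0.081,38,-1.5,0.4,-1],[0,0,-0.081,38,2,0.4,-1],[0,0,-0.081,38,5,0.4,-1],[0,0,-0.081,37,8,0.4,-1],[0,0,-0.081,36.5,11,0.4,-1],[0,0,-0.081,35.5,14,0.4,-1],[0,0,-0.081,34,17,0.4,-1],[0,0,-0.081,32.5,19.5,0.4,-1]]'; python3 - <<'E'
from h import *
o=ctrl.get_obs();p=eyes.get_image('wrist');save(p,'w1')
np.savez('w1.npz',**{k:p[k] for k in ['image','mount','vertical_fov','cx','cy','dist']},pos=o['tool_pos'],rot=o['tool_rot'])
print(o['tool_pos'],o['dq'])
for n in ['ring_a']:
  print([(np.round(d['centre'],4).tolist(),round(d['confidence'],2)) for d in spotter.mark_of(n,p)[:3]])
s=eyes.get_image('scene');save(s,'s1')
for n in ['ring_a']:
  print([(np.round(d['centre'],4).tolist(),round(d['confidence'],2)) for d in spotter.mark_of(n,s)[:3]])
E
```

```text
t: 2.78
tool_pos: [0.502, -0.0831, 0.4025]
tool_rot: [2.182, 2.245, 0.0]
contact_force: [1.6, 0.4, -0.1]
opening: 0.0851
[ 0.50203247 -0.08313947  0.40249917] [ 0.93608621  0.46909774 -0.38847029 -0.01211987 -0.0974375  -0.08438941]
[([0.4504, -0.1463, 0.0397], 0.74), ([0.5416, -0.1214, 0.0436], 0.63)]
[([0.4532, -0.1435, 0.0417], 0.69), ([0.5406, -0.1206, 0.0453], 0.6)]
```

View pics/w1.png

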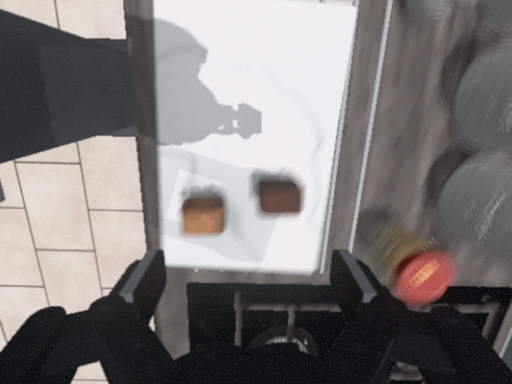

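View pics/s1.png

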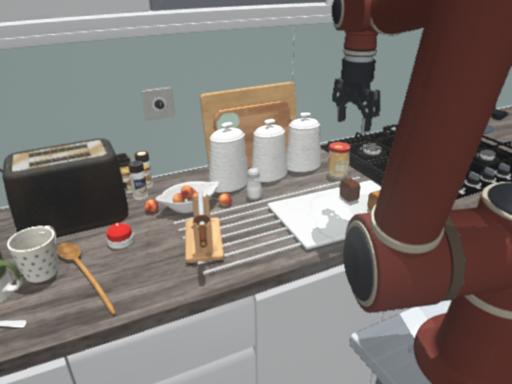

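```bash
python3 -m crank '[[0,0,0,0,0,0,-1],[0,0,0,0,0,0,-1]]'; python3 - <<'E'
from h import *
o=ctrl.get_obs();p=eyes.get_image('wrist');save(p,'w2')
np.savez('w2.npz',**{k:p[k] for k in ['image','mount','vertical_fov','cx','cy','dist']},pos=o['tool_pos'],rot=o['tool_rot'])
print(o['tool_pos'],o['dq'])
print([(np.round(d['centre'],4).tolist(),round(d['confidence'],2)) for d in spotter.mark_of('ring_a',p)[:3]])
ol=spotter.outline_of('ring_a',p)
for d in ol[:3]:
  ys,xs=np.nonzero(d['region']); print(d['confidence'],xs.min(),xs.max(),ys.min(),ys.max(),len(xs))
a=p['image'][:,:,::-1]
cv2.imwrite('pics/w2c.png',cv2.resize(a[150:250,160:340],None,fx=4.4,fy=4.4,interpolation=cv2.INTER_CUBIC))
E
```

```text
t: 3.15
tool_pos: [0.5011, -0.0854, 0.402]
tool_rot: [2.188, 2.241, -0.002]
contact_force: [0.2, 0.2, 0.6]
opening: 0.0855
[ 0.50106606 -0.08542054  0.40201475] [-0.02172758 -0.0067487   0.00670001 -0.008995    0.00021921  0.00036084]
[([0.5421, -0.1211, 0.0433], 0.66), ([0.4511, -0.1467, 0.0398], 0.63)]
0.94 178 224 197 237 1750
0.55 255 302 179 218 1744
```

View pics/w2c.png

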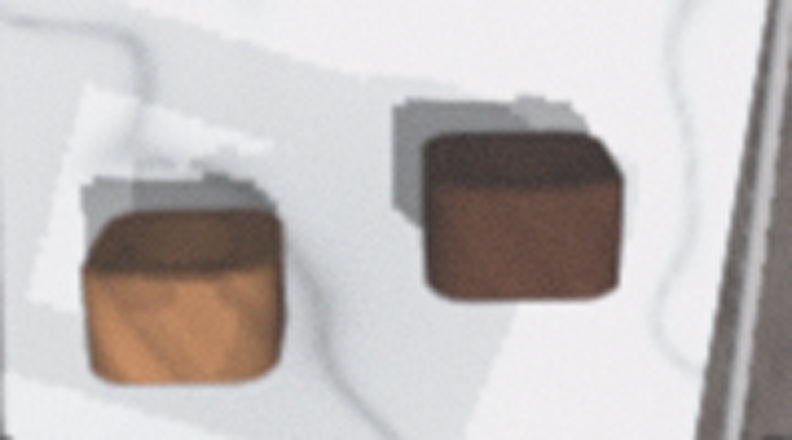

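```bash
cat > fit.py <<'E'
from h import *
from scipy.optimize import minimize
z=np.load('w2.npz'); img=z['image']
f=192/np.tan(np.radians(float(z['vertical_fov']))/2); Km=np.array([[f,0,float(z['cx'])],[0,f,float(z['cy'])],[0,0,1]])
T=np.eye(4);T[:3,:3]=R.from_rotvec(z['rot']).as_matrix();T[:3,3]=z['pos'];W=np.linalg.inv(T@z['mount'])
rv=cv2.Rodrigues(W[:3,:3])[0];tv=W[:3,3]
g=img.astype(float); 
sat=(g.max(2)-g.min(2))/(g.max(2)+1)
m=((sat>0.3)).astype(np.uint8)
S=4
def ring(x,y,yaw,rc):
    h=.026;a=np.linspace(0,np.pi/2,6);c=[]
    for k,(sx,sz) in enumerate([(1,1),(-1,1),(-1,-1),(1,-1)]):
        for t in a: c.append([sx*(h-rc+rc*np.cos(t)),sz*(h-rc+rc*np.sin(t))])
    P=[[u,yy,v] for u,v in c for yy in(-.016,.016)]
    P=R.from_euler('z',yaw).apply(P)+[x,y,.044]
    return P
def hull(x,y,yaw,rc):
    q=cv2.projectPoints(ring(x,y,yaw,rc),rv,tv,Km,z['dist'])[0].reshape(-1,2)
    return cv2.convexHull(q.astype(np.float32)).reshape(-1,2)
for nm,(x0,y0),box in [('a',(.542,-.121),(240,165,320,232)),('b',(.451,-.147),(165,183,240,250))]:
    l,t,r,b=box; mm=m[t:b,l:r].copy()
    n,lab,st,_=cv2.connectedComponentsWithStats(mm); k=1+np.argmax(st[1:,4]); mm=(lab==k).astype(np.uint8)
    mm=cv2.morphologyEx(mm,cv2.MORPH_CLOSE,np.ones((5,5)))
    big=cv2.resize(mm.astype(np.float32),None,fx=S,fy=S,interpolation=cv2.INTER_LINEAR)
    def cost(v):
        h=(hull(v[0]*.01,v[1]*.01,v[2]*.2,.008)-[l,t]+.5)*S-.5
        c=np.zeros(big.shape,np.uint8);cv2.fillPoly(c,[np.round(h*16).astype(np.int32)],1,shift=4)
        return np.abs(c-big).sum()/big.sum()
    best=min((minimize(cost,[x0*100,y0*100,s],method='Nelder-Mead',options=dict(initial_simplex=np.array([[x0*100,y0*100,s],[x0*100+.5,y0*100,s],[x0*100,y0*100+.5,s],[x0*100,y0*100,s+.3]]))) for s in(-1,-.5,0,.5,1)),key=lambda r:r.fun)
    v=best.x;print(nm,st[k],'xy',v[0]*10,v[1]*10,'yaw deg',np.degrees(v[2]*.2),best.fun)
    h=hull(v[0]*.01,v[1]*.01,v[2]*.2,.008)
    cv2.polylines(img,[np.round(h).astype(np.int32)],True,(0,255,0))
cv2.imwrite('pics/fit.png',cv2.resize(img[150:250,160:340,::-1],None,fx=4.4,fy=4.4,interpolation=cv2.INTER_CUBIC))
E
python3 fit.py
```

```text
a [ 19  28  42  24 852] xy 538.8635807232127 -123.91444790555295 yaw deg 6.999889285241998 0.9885485768318176
b [  14   16   45   38 1335] xy 448.29640733358104 -148.12176880509196 yaw deg -6.9479896142311315 0.2816620469093323
```

View pics/fit.png

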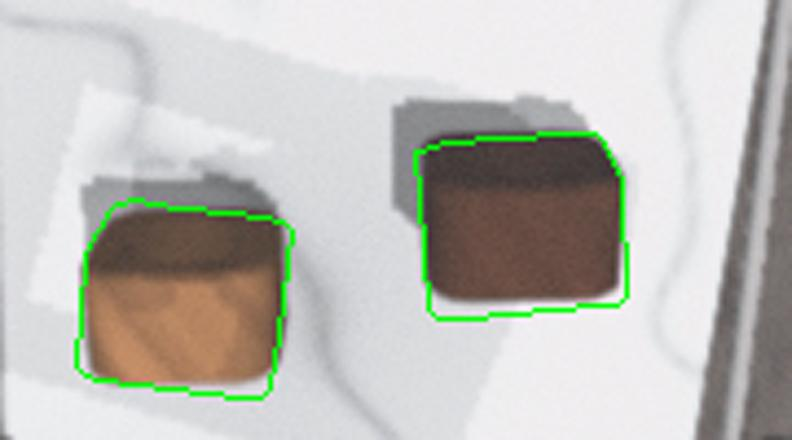

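```bash
sed -i 's/^m=.*/m=((g[:,:,0]-g[:,:,2]>12)|(g.max(2)<95)).astype(np.uint8)/' fit.py; python3 fit.py
```

```text
a [  16   15   45   39 1623] xy 537.6563873917802 -120.95686310702092 yaw deg 5.824095385956821 0.11173367500305176
b [  13   14   47   41 1705] xy 448.6305391734291 -147.59983576396647 yaw deg 3.4031816487589848 0.088753342628479
```

View pics/fit.png

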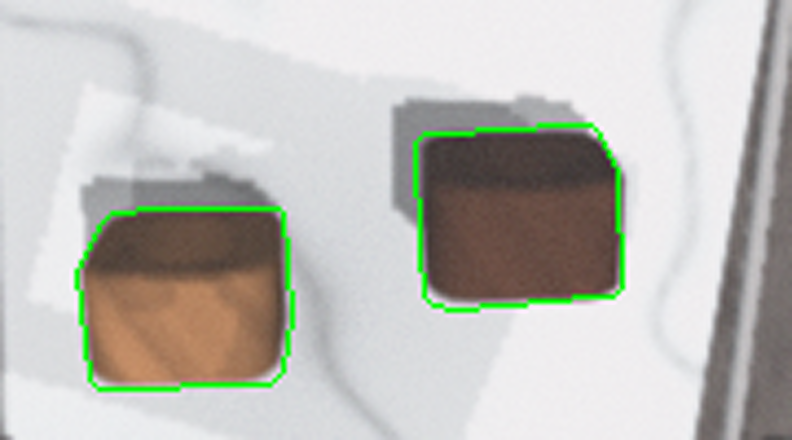

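```bash
cat > ray.py <<'E'
from h import *
z=np.load('w2.npz')
f=192/np.tan(np.radians(float(z['vertical_fov']))/2); Km=np.array([[f,0,float(z['cx'])],[0,f,float(z['cy'])],[0,0,1]])
T=np.eye(4);T[:3,:3]=R.from_rotvec(z['rot']).as_matrix();T[:3,3]=z['pos'];C=T@z['mount']
def hit(u,v,h):
    n=cv2.undistortPoints(np.array([[[u,v]]],float),Km,z['dist'])[0,0]
    d=C[:3,:3]@[n[0],n[1],1];o=C[:3,3];return (o+d*(h-o[2])/d[2])[:2]*1000
for nm,pts in [('a back',[(440,298),(605,296)]),('a front',[(430,183),(618,183)]),('a sides',[(426,240),(622,240)]),('b back',[(105,383),(265,382)]),('b front',[(90,272),(278,268)]),('b sides',[(88,325),(281,325)])]:
    w=[hit(160+(x+.5)/4.4-.5,150+(y+.5)/4.4-.5,.068) for x,y in pts]
    d=w[1]-w[0];print(nm,np.round(w,1).tolist(),'mid',np.round((w[0]+w[1])/2,1),'slope deg',np.degrees(np.arctan2(d[1],d[0])))
E
python3 ray.py
```

```text
a back [[517.0, -136.8], [559.9, -135.2]] mid [ 538.5 -136. ] slope deg 2.0466377292773146
a front [[513.3, -105.3], [560.6, -104.2]] mid [ 537.  -104.8] slope deg 1.3348343905987694
a sides [[512.8, -120.7], [563.0, -119.6]] mid [ 537.9 -120.1] slope deg 1.3129250552028395
b back [[428.9, -163.4], [471.5, -162.1]] mid [ 450.2 -162.8] slope deg 1.7242231581121594
b front [[426.6, -131.5], [475.0, -129.3]] mid [ 450.8 -130.4] slope deg 2.644880627280956
b sides [[425.3, -146.6], [475.7, -145.4]] mid [ 450.5 -146. ] slope deg 1.3267069940241312
```

```bash
python3 -c "
from h import *
plan([0.441,0.329,0.345],163,14)"
```

```text
now [ 0.501  -0.0856  0.4021] yaw 91.35 t 3.3 F [-0.5 -0.5 -0.5] open 0.0853
[0.000,0.001,-0.089, 29.7,-3.6,3.8, -1],[0.000,0.001,-0.089, 29.9,-0.9,3.8, -1],[0.000,0.001,-0.089, 29.9,1.7,3.9, -1],[0.000,0.001,-0.089, 29.6,4.4,3.9, -1],[0.000,0.001,-0.089, 29.1,7.0,3.9, -1],[0.000,0.001,-0.089, 28.4,9.6,3.9, -1],[0.000,0.001,-0.089, 27.4,12.1,3.9, -1],[0.000,0.001,-0.089, 26.2,14.5,4.0, -1],[0.000,0.001,-0.089, 24.8,16.8,4.0, -1],[0.000,0.001,-0.089, 23.2,18.9,4.0, -1],[0.000,0.001,-0.089, 21.4,20.9,4.0, -1],[0.000,0.001,-0.089, 19.5,22.7,4.0, -1],[0.000,0.001,-0.089, 17.4,24.4,4.1, -1],[0.000,0.001,-0.089, 15.1,25.8,4.1, -1],
```

```bash
python3 -m crank '[[0,0,-0.089,29.7,-3.6,4,-1],[0,0,-0.089,30,-1,4,-1],[0,0,-0.089,30,1.5,4,-1],[0,0,-0.089,29.5,4.5,4,-1],[0,0,-0.089,29,7,4,-1],[0,0,-0.089,28.5,9.5,4,-1],[0,0,-0.089,27.5,12,4,-1],[0,0,-0.089,26,14.5,4,-1]]'; python3 -m crank '[[0,0,-0.089,25,17,4,-1],[0,0,-0.089,23,19,4,-1],[0,0,-0.089,21.5,21,4,-1],[0,0,-0.089,19.5,22.5,4,-1],[0,0,-0.089,17.5,24.5,4,-1],[0,0,-0.089,15,26,4,-1],[0,0,0,0,0,0,-1],[0,0,0,0,0,0,-1]]';  python3 - <<'E'
from h import *
o=ctrl.get_obs();p=eyes.get_image('wrist');save(p,'w3')
print(o['tool_pos'],np.abs(o['dq']).max())
for n in ['bar_grip','bar_neck','bar_tip','bar_seat','fork_near','fork_far']:
  print(n,[(np.round(d['centre'],4).tolist(),round(d['confidence'],2)) for d in spotter.mark_of(n,p)[:2]])
p=eyes.get_image('top');save(p,'t3')
for n in ['bar_grip','bar_tip']:
  print(n,[(np.round(d['centre'],4).tolist(),round(d['confidence'],2)) for d in spotter.mark_of(n,p)[:2]])
plan([0.441,0.329,0.245],163,5)
E
```

```text
t: 3.97
tool_pos: [0.465, 0.1485, 0.3688]
tool_rot: [1.258, 2.861, -0.007]
contact_force: [0.8, -0.7, 0.2]
opening: 0.0855
t: 4.63
tool_pos: [0.4356, 0.3334, 0.3415]
tool_rot: [0.421, 3.097, -0.011]
contact_force: [0.8, -0.8, 0.7]
opening: 0.0855
[0.43557475 0.33337114 0.34150477] 0.02649488992310578
bar_grip [([0.4451, 0.3286, 0.0896], 0.96)]
bar_neck [([0.4803, 0.3163, 0.0913], 0.87)]
bar_tip []
bar_seat [([0.5996, 0.282, 0.0916], 0.67)]
fork_near [([0.444, 0.3311, 0.0898], 0.18)]
fork_far [([0.5976, 0.2839, 0.0935], 0.75)]
bar_grip [([0.4394, 0.3303, 0.0919], 0.79)]
bar_tip [([0.6366, 0.2699, 0.0941], 0.55), ([0.5014, -0.0716, -0.0033], 0.54)]
now [0.4358 0.3325 0.342 ] yaw 164.43 t 5.1333 F [ 0.3 -0.1  0.4] open 0.0856
[-0.001,0.004,0.005, -0.8,-0.3,19.4, -1],[-0.001,0.004,0.005, -0.9,-0.3,19.4, -1],[-0.001,0.004,0.005, -1.0,-0.3,19.4, -1],[-0.001,0.004,0.005, -1.1,-0.4,19.4, -1],[-0.001,0.004,0.005, -1.1,-0.4,19.4, -1],
```

View pics/w3.png

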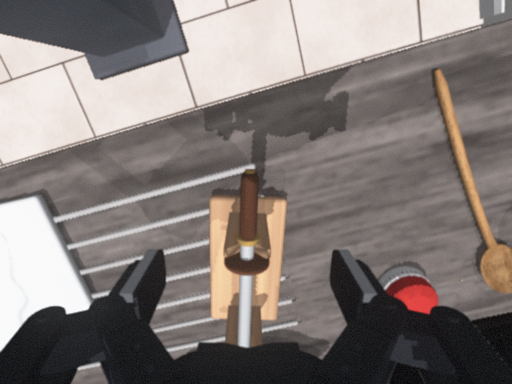

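```bash
python3 -m crank '[[0,0.005,0.004,-1,-0.3,19.4,-1],[0,0.005,0.004,-1,-0.3,19.4,-1],[0,0.005,0.004,-1,-0.3,19.4,-1],[0,0.004,0.004,-1,-0.3,19.4,-1],[0,0.004,0.004,-1,-0.3,19.4,-1],[0,0,0,0,0,0,-1],[0,0,0,0,0,0,-1]]';  python3 - <<'E'
from h import *
p=eyes.get_image('wrist');save(p,'w4')
plan([0.441,0.3295,0.245],163,1)
E
```

```text
t: 5.72
tool_pos: [0.4429, 0.3285, 0.2452]
tool_rot: [-0.462, -3.107, -0.003]
contact_force: [0.1, 0.7, 0.6]
opening: 0.0851
now [0.4427 0.3284 0.2451] yaw 163.08 t 5.7667 F [-0.6 -0.1 -0.6] open 0.0851
[0.001,-0.001,0.001, 1.9,0.5,0.1, -1],
```

View pics/w4.png

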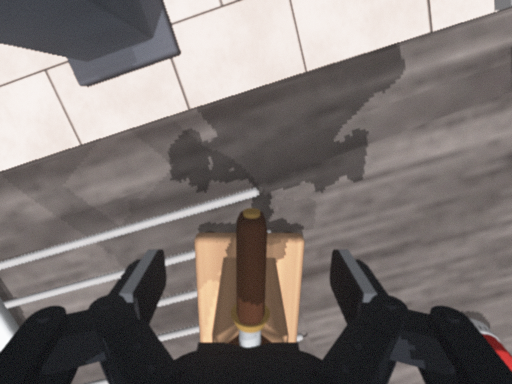

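```bash
python3 -m crank '[[0,0,0,0,0,0,1],[0,0,0,0,0,0,1],[0,0,0,0,0,0,1],[0,0,0,0,0,0,1],[0,0,0,0,0,0,1],[0,0,0,0,0,0,1],[0,0,0,0,0,0,1],[0,0,0,0,0,0,1]]' 70;  python3 - <<'E'
from h import *
p=eyes.get_image('wrist');save(p,'w5')
plan([0.441,0.3295,0.345],163,5,cl=1)
E
```

```text
t: 6.43
tool_pos: [0.4444, 0.3293, 0.2522]
tool_rot: [0.461, 3.1, 0.009]
contact_force: [-0.1, -0.0, -0.3]
opening: 0.0127
now [0.4444 0.3293 0.2521] yaw 163.1 t 6.4833 F [ 0.7 -0.5  0.1] open 0.0122
[0.001,0.001,0.000, 0.6,-0.0,-18.6, 1],[0.001,0.001,0.000, 0.6,-0.1,-18.6, 1],[0.001,0.001,0.000, 0.6,-0.1,-18.6, 1],[0.001,0.001,0.000, 0.6,-0.1,-18.6, 1],[0.001,0.001,0.000, 0.6,-0.1,-18.6, 1],
```

View pics/w5.png

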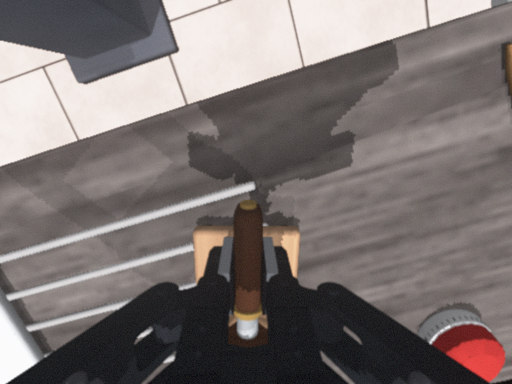

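```bash
python3 -m crank '[[0,0,0,0,0,-8,1],[0,0,0,0,0,-18,1],[0,0,0,0,0,-20,1],[0,0,0,0,0,-20,1],[0,0,0,0,0,-20,1],[0,0,0,0,0,0,1],[0,0,0,0,0,0,1]]';  python3 - <<'E'
from h import *
o=ctrl.get_obs();print(np.round(o['tool_pos'],4),o['tool_rot'],o['opening'],o['t'])
for c in ['scene','top']:
  p=eyes.get_image(c);save(p,c+'6')
  for n in ['bar_grip','bar_neck','bar_tip','bar_seat']:
    print(n,[(np.round(d['centre'],4).tolist(),round(d['confidence'],2)) for d in spotter.mark_of(n,p)[:2]])
i=cv2.imread('pics/scene6.png');cv2.imwrite('pics/s6c.png',cv2.resize(i[130:270,130:290],None,fx=4,fy=4,interpolation=cv2.INTER_CUBIC))
E
```

```text
t: 7.07
tool_pos: [0.4424, 0.3289, 0.3402]
tool_rot: [0.46, 3.106, 0.008]
contact_force: [-1.2, -0.1, -1.7]
opening: 0.0124
[0.4424 0.3289 0.3402] [0.46036591 3.10632198 0.00754223] 0.012371824873070179 7.0667
bar_grip [([0.4414, 0.331, 0.1758], 0.73)]
bar_neck [([0.4823, 0.3183, 0.1792], 0.61)]
bar_tip [([0.4501, -0.1464, 0.0431], 0.44)]
bar_seat []
bar_grip []
bar_neck [([0.4793, 0.3154, 0.1733], 0.48)]
bar_tip [([0.6321, 0.2695, 0.1784], 0.7)]
bar_seat [([0.5923, 0.2756, 0.1735], 0.72)]
```

View pics/s6c.png

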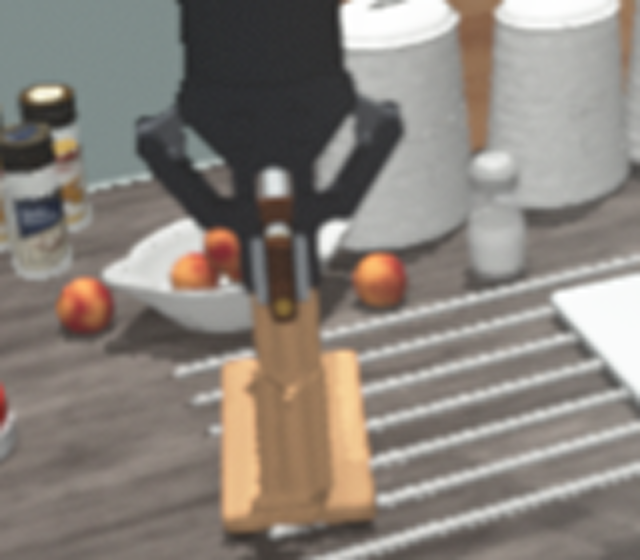

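```bash
cat > proj.py <<'E'
from h import *
def proj(p,X): return cv2.projectPoints(np.array(X,float).reshape(-1,3),p['rvec'],p['tvec'],K(p),p['dist'])[0].reshape(-1,2)
def barpts(o,pitch,off=.163,gx=-.054,dyaw=0):
    Rt=R.from_rotvec(o['tool_rot']); 
    b=Rt*R.from_euler('y',np.pi)   # bar x=-tool x, y=tool y, z=-tool z
    b=b*R.from_rotvec([0,-pitch,0])*R.from_rotvec([0,0,dyaw]) # pitch>0 nose up
    g=np.array(o['tool_pos'])+Rt.apply([0,0,off])
    f=lambda x,y=0,z=0: g+b.apply([x-gx,y,z])
    return f,b
E
python3 - <<'E'
from proj import *
o=ctrl.get_obs()
for c in ['scene','top']:
  p=eyes.get_image(c)
  i=cv2.resize(p['image'][:,:,::-1],None,fx=4,fy=4,interpolation=cv2.INTER_CUBIC)
  for pd,col in [(-3,(255,0,0)),(0,(0,255,0)),(3,(0,0,255))]:
    f,b=barpts(o,np.radians(pd))
    P=[f(150),] if 0 else [f(.150),f(.14,0,.006),f(-.082),f(0,0,.02),f(0,.02,0),f(0,-.02,0)]
    for q in proj(p,P): cv2.circle(i,tuple(np.round(q*4+1.5).astype(int)),2,col,-1)
    print(pd,np.round(b.as_matrix()[:,0],3),np.round(P[0],4))
  u=(proj(p,[f(0)])[0]*4).astype(int)
  cv2.imwrite('pics/pr_%s.png'%c,cv2.resize(i[u[1]-200:u[1]+200,u[0]-200:u[0]+200],None,fx=1.5,fy=1.5))
E
```

```text
-3 [ 0.956 -0.29  -0.053] [0.6374 0.2702 0.1652]
0 [ 0.957 -0.29  -0.001] [0.6377 0.27   0.1759]
3 [ 0.956 -0.29   0.052] [0.6374 0.2701 0.1866]
-3 [ 0.956 -0.29  -0.053] [0.6374 0.2702 0.1652]
0 [ 0.957 -0.29  -0.001] [0.6377 0.27   0.1759]
3 [ 0.956 -0.29   0.052] [0.6374 0.2701 0.1866]
```

View pics/pr_scene.png

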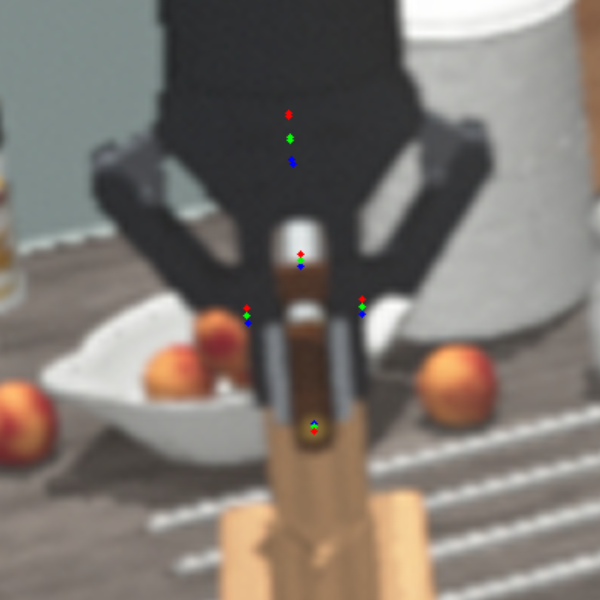

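View pics/pr_top.png

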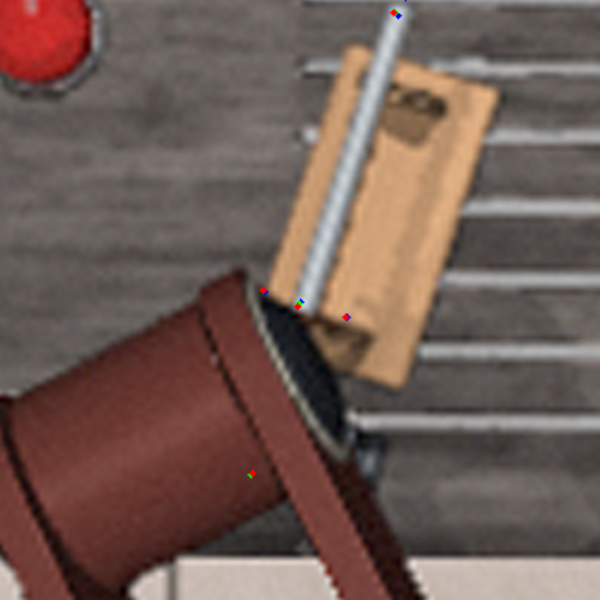

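```bash
python3 -c "
from h import *
plan([0.530,0.14,0.30],92,14,cl=1)"
```

```text
now [0.4425 0.3287 0.3394] yaw 163.13 t 7.6667 F [ 0.3 -0.6 -1.1] open 0.0127
[0.000,-0.000,0.089, -9.9,-11.1,2.8, 1],[0.000,-0.000,0.089, -10.8,-10.2,2.8, 1],[0.000,-0.000,0.089, -11.7,-9.2,2.8, 1],[0.000,-0.000,0.089, -12.5,-8.1,2.8, 1],[0.000,-0.000,0.089, -13.1,-7.0,2.8, 1],[0.000,-0.000,0.089, -13.7,-5.8,2.8, 1],[0.000,-0.000,0.089, -14.2,-4.5,2.8, 1],[0.000,-0.000,0.089, -14.5,-3.3,2.8, 1],[0.000,-0.000,0.089, -14.7,-2.0,2.8, 1],[0.000,-0.000,0.089, -14.8,-0.7,2.8, 1],[0.000,-0.000,0.089, -14.8,0.7,2.8, 1],[0.000,-0.000,0.089, -14.7,2.0,2.8, 1],[0.000,-0.000,0.089, -14.5,3.3,2.8, 1],[0.000,-0.000,0.089, -14.1,4.5,2.8, 1],
```

```bash
python3 -m crank '[[0,0,0.06,-8,-9,2,1],[0,0,0.089,-11,-10,3,1],[0,0,0.089,-11.5,-9.5,3,1],[0,0,0.089,-12.5,-8.5,3,1],[0,0,0.089,-13,-7,3,1],[0,0,0.089,-13.5,-6,3,1],[0,0,0.089,-14,-5,3,1],[0,0,0.089,-14.5,-4,3,1]]'; python3 -m crank '[[0,0,0.089,-14.5,-2,3,1],[0,0,0.089,-15,-1,3,1],[0,0,0.089,-15,0.5,3,1],[0,0,0.089,-14.5,2,3,1],[0,0,0.089,-14.5,3,3,1],[0,0,0.089,-14,4.5,3,1],[0,0,0,0,0,0,1],[0,0,0,0,0,0,1]]'; python3 - <<'E'
from proj import *
o=ctrl.get_obs()
for c in ['scene','top']:
  p=eyes.get_image(c);save(p,c+'7')
  for n in ['bar_neck','bar_tip','ring_a']:
    print(n,[(np.round(d['centre'],4).tolist(),round(d['confidence'],2)) for d in spotter.mark_of(n,p)[:2]])
  i=cv2.resize(p['image'][:,:,::-1],None,fx=4,fy=4,interpolation=cv2.INTER_CUBIC)
  for pd,col in [(-3,(255,0,0)),(0,(0,255,0)),(3,(0,0,255))]:
    f,b=barpts(o,np.radians(pd))
    P=[f(.150),f(.08),f(0),f(0,0,.02),f(0,0,-.02)]
    for q in proj(p,P): cv2.circle(i,tuple(np.round(q*4+1.5).astype(int)),2,col,-1)
  u=(proj(p,[f(0.1)])[0]*4).astype(int)
  cv2.imwrite('pics/pr_%s2.png'%c,cv2.resize(i[u[1]-200:u[1]+200,u[0]-250:u[0]+250],None,fx=1.5,fy=1.5))
f,b=barpts(o,0);print(f(.15),b.as_matrix()[:,0])
plan([0.530,0.14,0.21],92,5,cl=1)
E
```

```text
t: 8.33
tool_pos: [0.4923, 0.2215, 0.3163]
tool_rot: [-1.511, -2.754, -0.011]
contact_force: [0.4, -1.1, -1.0]
opening: 0.013
t: 9.0
tool_pos: [0.5306, 0.1338, 0.2969]
tool_rot: [-2.22, -2.222, -0.012]
contact_force: [-0.2, 0.2, -2.0]
opening: 0.0125
bar_neck [([0.532, 0.0964, 0.1339], 0.98)]
bar_tip [([0.5325, -0.0677, 0.132], 0.93)]
ring_a [([0.4512, -0.144, 0.0407], 0.85), ([0.5317, 0.1381, 0.1344], 0.71)]
bar_neck [([0.4452, -0.1462, 0.0429], 0.4)]
bar_tip [([0.5285, -0.0634, 0.1334], 0.57), ([0.6369, 0.476, -0.0009], 0.38)]
ring_a [([0.542, -0.1206, 0.0435], 0.69), ([0.4465, -0.1482, 0.045], 0.54)]
[ 0.53148308 -0.06918095  0.1326128 ] [ 8.70936110e-04 -9.99980221e-01 -6.22887336e-03]
now [0.5303 0.1346 0.2971] yaw 90.1 t 9.4 F [ 0.7 -0.5 -1.2] open 0.0128
[0.001,-0.001,-0.007, 1.0,-0.1,17.4, 1],[0.001,-0.001,-0.007, 1.0,-0.1,17.4, 1],[0.001,-0.001,-0.007, 1.0,-0.1,17.4, 1],[0.001,-0.001,-0.007, 1.0,-0.1,17.4, 1],[0.001,-0.001,-0.007, 1.1,-0.0,17.4, 1],
```

View pics/pr_scene2.png

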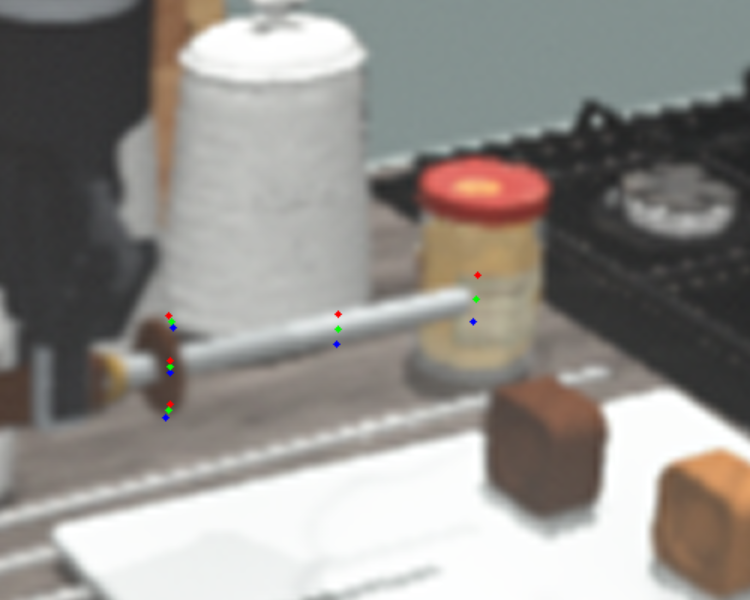

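View pics/pr_top2.png

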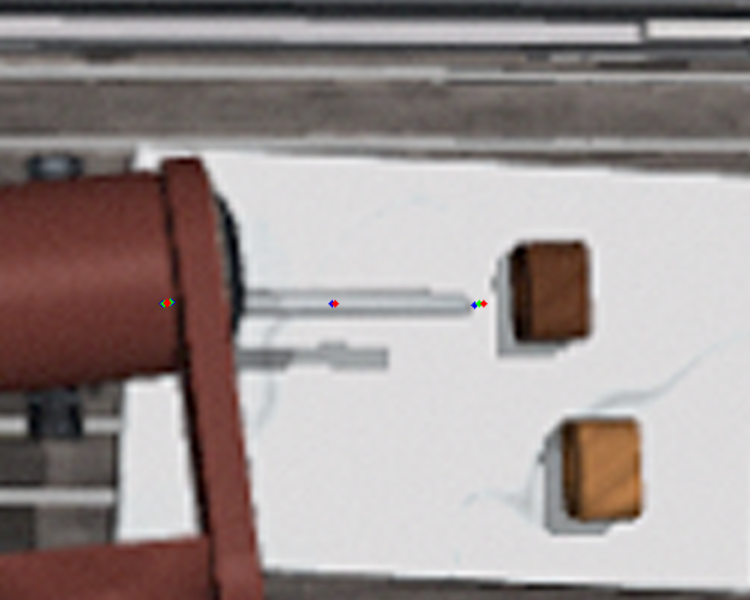

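```bash
python3 - <<'E'
from proj import *
o=ctrl.get_obs();f,b=barpts(o,0)
for c in ['top','scene']:
  p=eyes.get_image(c)
  i=cv2.resize(p['image'][:,:,::-1],None,fx=6,fy=6,interpolation=cv2.INTER_CUBIC)
  for x,y,yaw in [(.539,-.1205,3),(.450,-.1465,2)]:
    h=.026
    P=np.array([[sx*h,sy*.016,sz*h] for sx in(-1,1) for sy in(-1,1) for sz in (-1,1)])
    P=R.from_euler('z',yaw,degrees=True).apply(P)+[x,y,.044]
    q=np.round(proj(p,P)*6+2.5).astype(int)
    for a in range(8):
      for d in range(a):
        if bin(a^d).count('1')==1: cv2.line(i,tuple(q[a]),tuple(q[d]),(0,255,0),1)
  u=(proj(p,[[.5,-.13,.05]])[0]*6).astype(int)
  cv2.imwrite('pics/rg_%s.png'%c,i[u[1]-200:u[1]+200,u[0]-250:u[0]+250])
E
```

```text
(no output)
```

View pics/rg_top.png

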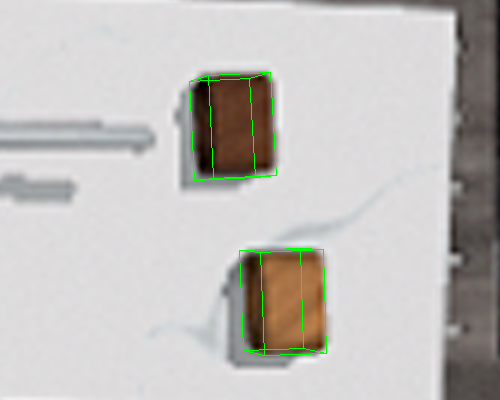

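View pics/rg_scene.png

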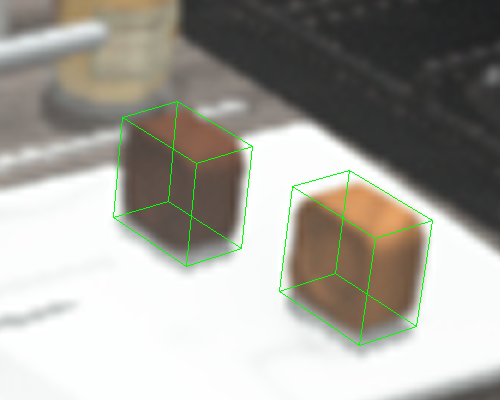

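```bash
python3 -c "
from h import *
plan([0.5355,0.145,0.21],91,5,cl=1)"
```

```text
now [0.5303 0.1345 0.297 ] yaw 90.09 t 9.5 F [ 0.7  0.2 -1.6] open 0.0123
[0.001,-0.001,-0.003, 2.0,1.0,17.4, 1],[0.001,-0.001,-0.003, 2.0,1.0,17.4, 1],[0.001,-0.001,-0.003, 2.0,1.0,17.4, 1],[0.001,-0.001,-0.003, 2.1,1.0,17.4, 1],[0.001,-0.001,-0.003, 2.1,1.0,17.4, 1],
```

```bash
python3 -m crank '[[0.001,0,-0.003,2,1,17,1],[0.001,0,-0.003,2,1,17.5,1],[0.001,0,-0.003,2,1,17.5,1],[0.001,0,-0.003,2,1,17.5,1],[0.001,0,-0.003,2,1,14,1],[0,0,0,0,0,0,1],[0,0,0,0,0,0,1]]'; cat > chk.py <<'E'
from proj import *
import sys
tag=sys.argv[1]; ex=eval(sys.argv[2]) if len(sys.argv)>2 else [.5,-.08,.06]
o=ctrl.get_obs()
f,b=barpts(o,np.radians(.3),gx=-.051)
print('TCP',np.round(o['tool_pos'],4),'guard',np.round(f(0),4),'tip',np.round(f(.15),4),'dir',np.round(b.as_matrix()[:,0],3),'t',o['t'],'F',np.round(o['contact_force'],1),'op',round(o['opening'],4),'dq',round(np.abs(o['dq']).max(),3))
out=[]
for c in ['top','scene']:
  p=eyes.get_image(c)
  i=cv2.resize(p['image'][:,:,::-1],None,fx=5,fy=5,interpolation=cv2.INTER_CUBIC)
  for q in proj(p,[f(.15),f(0),f(0,0,.02),f(0,0,-.02)]): cv2.circle(i,tuple(np.round(q*5+2).astype(int)),2,(0,255,0),-1)
  u=(proj(p,[ex])[0]*5).astype(int); u=np.clip(u,[199,225],[5*512-200,5*384-225])
  out.append(i[u[1]-225:u[1]+225,u[0]-199:u[0]+199])
cv2.imwrite('pics/%s.png'%tag,np.hstack(out))
E
python3 chk.py c1; python3 -c "
from h import *
plan([0.5355,0.145,0.21],91,1,cl=1)"
```

```text
t: 10.08
tool_pos: [0.5369, 0.1465, 0.2134]
tool_rot: [-2.199, -2.243, -0.014]
contact_force: [-0.3, -0.4, -0.8]
opening: 0.0127
TCP [0.5369 0.1465 0.2134] guard [0.5389 0.0965 0.0504] tip [ 0.5418 -0.0535  0.0502] dir [ 0.019 -1.    -0.001] t 10.0833 F [-0.3 -0.4 -0.8] op 0.0127 dq 0.018
now [0.537  0.1464 0.2141] yaw 91.11 t 10.1833 F [ 1.2 -0.3 -1.5] open 0.0125
[0.007,-0.006,0.002, -1.4,-1.6,4.0, 1],
```

View pics/c1.png

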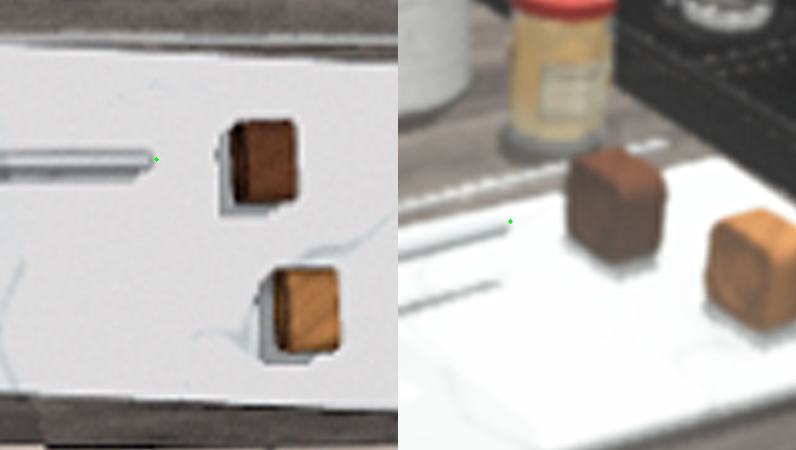

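```bash
python3 -m crank '[[0.003,-0.002,0.001,-8,-1.2,2,1],[0.003,-0.002,0.001,-10,-1,2,1],[0,0,0,-12,0,0,1],[0,0,0,-12,0,0,1],[0,0,0,-8,0,0,1],[0,0,0,0,0,0,1],[0,0,0,0,0,0,1]]'; python3 chk.py c2
```

```text
t: 10.77
tool_pos: [0.5373, 0.0896, 0.2147]
tool_rot: [2.201, 2.235, 0.012]
contact_force: [0.0, -0.1, 0.1]
opening: 0.0125
TCP [0.5373 0.0896 0.2147] guard [0.5395 0.0389 0.0519] tip [ 0.5418 -0.1111  0.0524] dir [ 0.015 -1.     0.004] t 10.7667 F [ 0.  -0.1  0.1] op 0.0125 dq 0.027
```

View pics/c2.png

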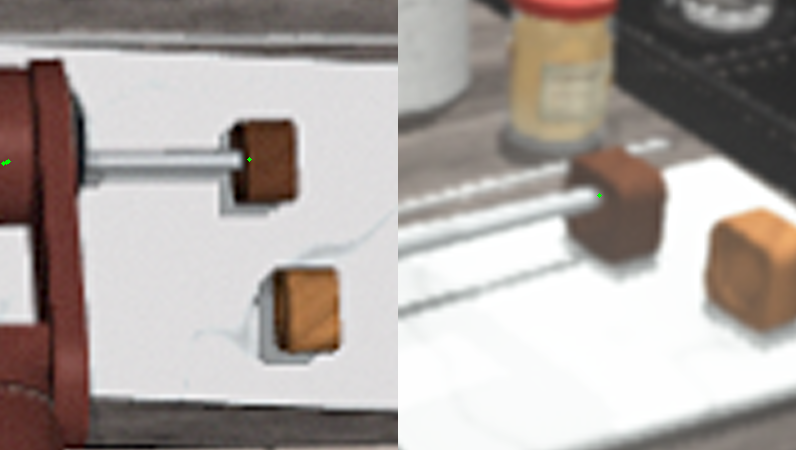

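```bash
python3 -m crank '[[0,0,0,8,-0.5,0,1],[0,0,0,0,-1,4,1],[0,0.004,0,0,0,4,1],[0,0,0,0,0,0,1],[0,0,0,0,0,0,1]]'; python3 chk.py c3
```

```text
t: 11.28
tool_pos: [0.5353, 0.1007, 0.2055]
tool_rot: [2.2, 2.241, 0.017]
contact_force: [-0.6, -0.3, -1.1]
opening: 0.0127
TCP [0.5353 0.1007 0.2055] guard [0.5376 0.0509 0.0424] tip [ 0.5404 -0.0991  0.0422] dir [ 0.019 -1.    -0.002] t 11.2833 F [-0.6 -0.3 -1.1] op 0.0127 dq 0.009
```

View pics/c3.png

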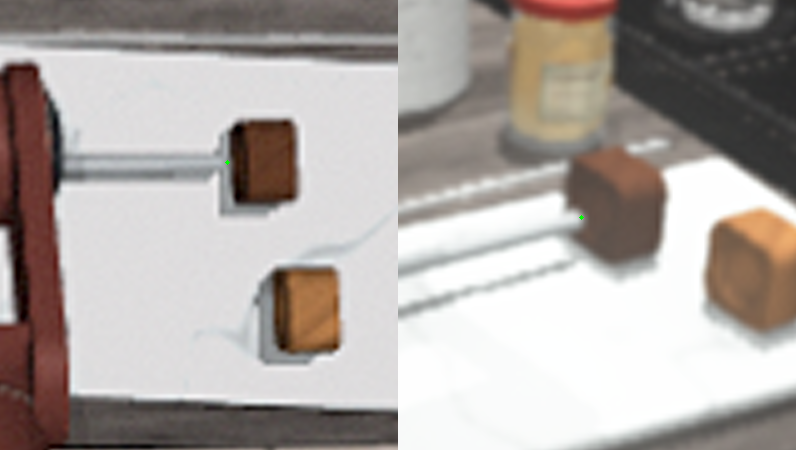

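```bash
python3 -m crank '[[0,0,0,-8,0,0.5,1],[0,0,0,-10,0,0.8,1],[0,0,0,-10,0,0.8,1],[0,0,0,-10,0,0.8,1],[0,0,0,0,0,0,1],[0,0,0,0,0,0,1]]'; python3 chk.py c4
```

```text
t: 11.88
tool_pos: [0.5363, 0.0576, 0.2024]
tool_rot: [2.201, 2.239, 0.017]
contact_force: [0.4, -0.1, -0.7]
opening: 0.0126
TCP [0.5363 0.0576 0.2024] guard [0.5386 0.0076 0.0394] tip [ 0.5413 -0.1423  0.0393] dir [ 0.017 -1.    -0.001] t 11.8833 F [ 0.4 -0.1 -0.7] op 0.0126 dq 0.03
```

View pics/c4.png

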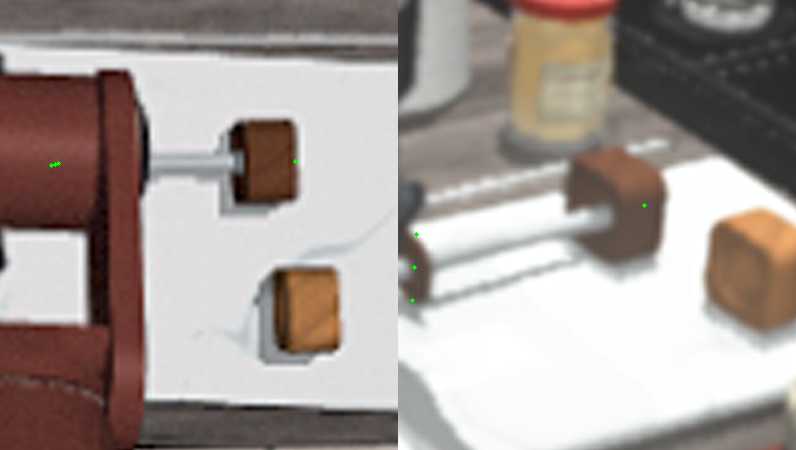

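```bash
python3 -m crank '[[0,0,0,-8,0,-1.5,1],[0,0,0,-12,-0.3,-1.5,1],[0,0,0,-12,-0.3,-0.5,1],[0,0,0,-12,-0.3,-0.5,1],[0,0,0,-5,0,0,1],[0,0,0,0,0,0,1],[0,0,0,0,0,0,1]]'; python3 chk.py c5
```

```text
t: 12.57
tool_pos: [0.5364, 0.0037, 0.207]
tool_rot: [2.199, 2.24, 0.017]
contact_force: [0.4, 0.2, -0.6]
opening: 0.0127
TCP [0.5364 0.0037 0.207 ] guard [ 0.5389 -0.0464  0.044 ] tip [ 0.5417 -0.1963  0.044 ] dir [ 0.018 -1.    -0.   ] t 12.5667 F [ 0.4  0.2 -0.6] op 0.0127 dq 0.02
```

View pics/c5.png

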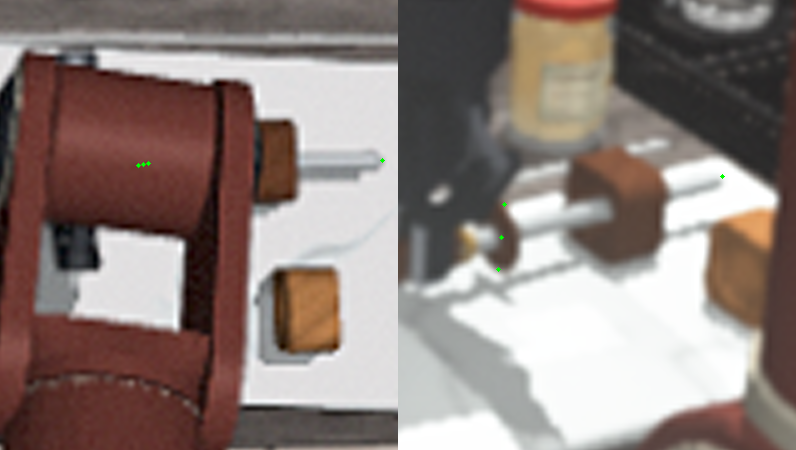

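```bash
python3 -m crank '[[0,0,0,-8,0,0,1],[0,0,0,-12,-0.3,0,1],[0,0,0,-12,-0.3,0,1],[0,0,0,-10,0,0,1],[0,0,0,0,0,0,1],[0,0,0,0,0,0,1]]'; python3 chk.py c6
```

```text
t: 13.17
tool_pos: [0.5365, -0.0416, 0.2065]
tool_rot: [2.196, 2.243, 0.016]
contact_force: [0.3, 0.5, -0.5]
opening: 0.0127
TCP [ 0.5365 -0.0416  0.2065] guard [ 0.5391 -0.0916  0.0435] tip [ 0.5422 -0.2416  0.0434] dir [ 0.021 -1.    -0.   ] t 13.1667 F [ 0.3  0.5 -0.5] op 0.0127 dq 0.028
```

View pics/c6.png

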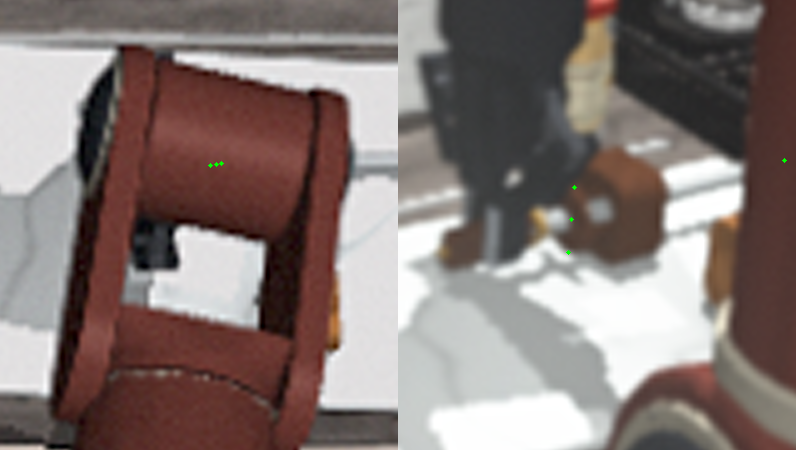

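```bash
python3 -m crank '[[0,0,0,0,0,-4,1],[0,0,0,0,0,-8,1],[0,0,0,0,0,-10,1],[0,0,0,0,0,-12,1],[0,0,0,0,0,-12,1],[0,0,0,0,0,-8,1],[0,0,0,0,0,-3,1],[0,0,0,0,0,0,1]]'; python3 chk.py c7
```

```text
t: 13.93
tool_pos: [0.5363, -0.0398, 0.2716]
tool_rot: [2.191, 2.245, 0.02]
contact_force: [0.7, -1.1, -0.6]
opening: 0.0128
TCP [ 0.5363 -0.0398  0.2716] guard [ 0.5395 -0.0898  0.1086] tip [ 0.5432 -0.2398  0.1086] dir [ 0.024 -1.    -0.   ] t 13.9333 F [ 0.7 -1.1 -0.6] op 0.0128 dq 0.02
```

View pics/c7.png

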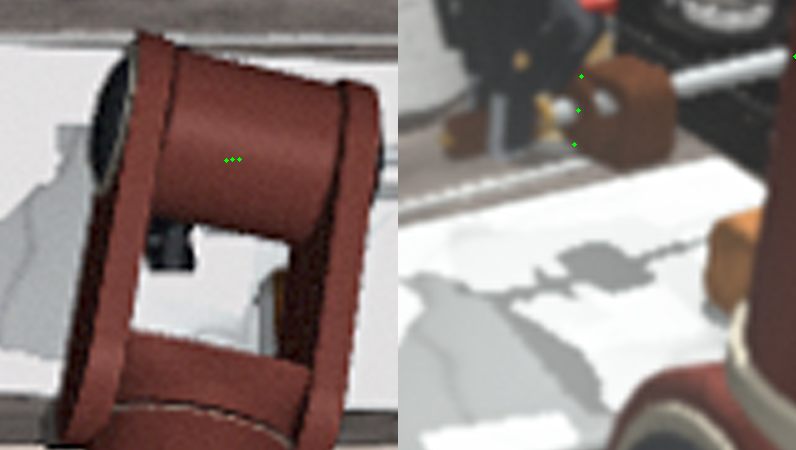

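```bash
python3 -m crank '[[0,0,0,3,-2,-3,1],[0,0,0,7,-4,-4,1],[0,0,0,11,-7,-4,1],[0,0,0,15,-9,-4,1],[0,0,0,18,-11,-3,1],[0,0,0,18,-11,-2,1],[0,0,0,18,-11,0,1],[0,0,0,18,-11,0,1]]';python3 -m crank '[[0,0,0,15,-10,0,1],[0,0,0,11,-7,0,1],[0,0,0,7,-5,0,1],[0,0,0,3,-2,0,1],[0,0,0,0,0,0,1],[0,0,0,0,0,0,1]]'; python3 chk.py c8;python3 -c "
from h import *
plan([0.445,0.105,0.27],91,1,cl=1)"
```

```text
t: 14.7
tool_pos: [0.4614, 0.0721, 0.2892]
tool_rot: [-2.198, -2.24, -0.013]
contact_force: [0.6, 0.6, -0.8]
opening: 0.0127
t: 15.2
tool_pos: [0.429, 0.1149, 0.2882]
tool_rot: [-2.187, -2.246, -0.01]
contact_force: [-0.4, -0.5, -1.2]
opening: 0.0123
TCP [0.429  0.1149 0.2882] guard [0.4303 0.0655 0.1249] tip [ 0.4343 -0.0845  0.1243] dir [ 0.027 -1.    -0.004] t 15.2 F [-0.4 -0.5 -1.2] op 0.0123 dq 0.009
now [0.4294 0.1145 0.2882] yaw 91.47 t 15.3 F [-0.5 -0.6 -1.1] open 0.0128
[-0.000,-0.010,0.008, -10.1,15.4,18.1, 1],
```

View pics/c8.png

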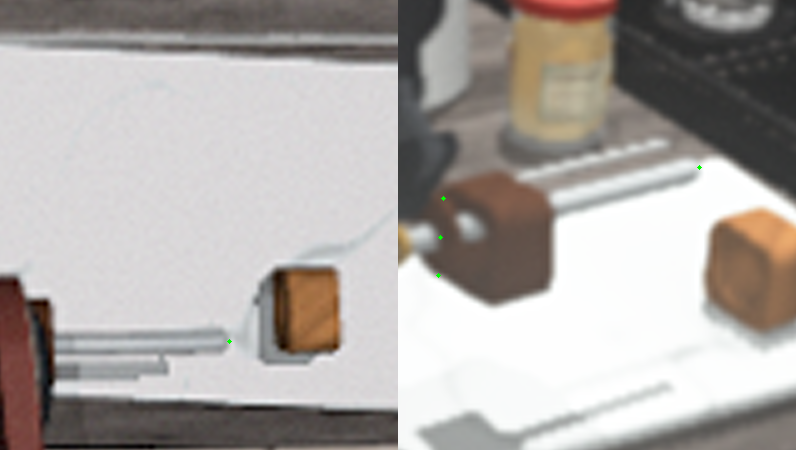

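```bash
python3 -m crank '[[0,-0.005,0.004,0,4,5,1],[0,-0.005,0.004,0,5,10,1],[0,0,0,0,4,12,1],[0,0,0,0,2,14,1],[0,0,0,0,0,10,1],[0,0,0,0,0,4,1],[0,0,0,0,0,0,1],[0,0,0,0,0,0,1]]'; python3 chk.py c9;python3 -c "
from h import *
plan([0.445,0.105,0.21],91,1,cl=1)"
```

```text
t: 15.97
tool_pos: [0.4492, 0.1114, 0.2303]
tool_rot: [2.209, 2.229, -0.001]
contact_force: [-0.2, -0.0, -1.6]
opening: 0.0125
TCP [0.4492 0.1114 0.2303] guard [0.45   0.06   0.0677] tip [ 0.4514 -0.09    0.0689] dir [ 0.009 -1.     0.008] t 15.9667 F [-0.2 -0.  -1.6] op 0.0125 dq 0.015
now [0.4492 0.1116 0.2308] yaw 90.54 t 16.0667 F [-0.  -0.7 -1.6] open 0.0125
[0.003,0.003,-0.008, -6.5,-4.3,20.8, 1],
```

View pics/c9.png

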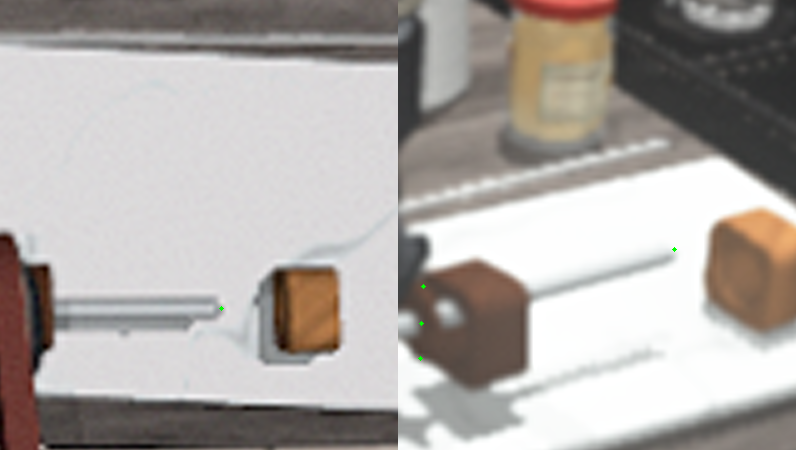

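```bash
python3 -m crank '[[0,0,0,0,-0.5,4,1],[0,0,0,0,-0.5,7,1],[0,0.002,0,0,-0.5,6,1],[0,0.002,0,0,0,2,1],[0,0,0,0,0,0,1],[0,0,0,0,0,0,1]]'; python3 chk.py c10
```

```text
t: 16.57
tool_pos: [0.4484, 0.1117, 0.2123]
tool_rot: [2.207, 2.229, 0.011]
contact_force: [0.9, 0.2, -1.0]
opening: 0.0123
TCP [0.4484 0.1117 0.2123] guard [0.4502 0.0611 0.0495] tip [ 0.4517 -0.0889  0.0499] dir [ 0.01  -1.     0.003] t 16.5667 F [ 0.9  0.2 -1. ] op 0.0123 dq 0.005
```

View pics/c10.png

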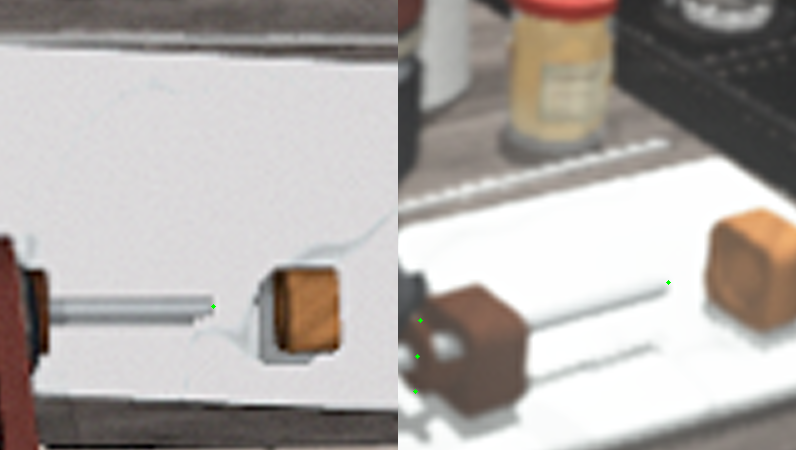

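```bash
python3 -m crank '[[0,0,0,-6,-0.8,2,1],[0,0.001,0,-10,-0.8,2,1],[0,0.001,0,-8,-0.5,1,1],[0,0,0,-4,0,0,1],[0,0,0,0,0,0,1],[0,0,0,0,0,0,1]]'; python3 chk.py c11
```

```text
t: 17.17
tool_pos: [0.4469, 0.0802, 0.2077]
tool_rot: [2.208, 2.228, 0.016]
contact_force: [-0.4, 0.3, -1.7]
opening: 0.0127
TCP [0.4469 0.0802 0.2077] guard [0.449  0.0299 0.0448] tip [ 0.4504 -0.1201  0.0449] dir [ 0.009 -1.     0.001] t 17.1667 F [-0.4  0.3 -1.7] op 0.0127 dq 0.018
```

View pics/c11.png

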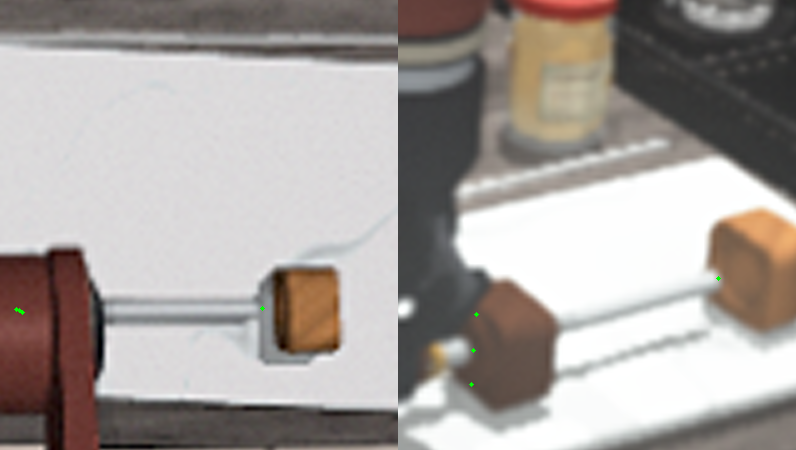

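```bash
python3 -m crank '[[0,0,0,-6,0,-0.3,1],[0,0,0,-10,0,-0.3,1],[0,0,0,-10,0,0,1],[0,0,0,-10,0,0,1],[0,0,0,-6,0,0,1],[0,0,0,0,0,0,1],[0,0,0,0,0,0,1]]'; python3 chk.py c12
```

```text
t: 17.85
tool_pos: [0.4475, 0.034, 0.2085]
tool_rot: [2.207, 2.229, 0.016]
contact_force: [0.4, 0.2, -0.6]
opening: 0.0125
TCP [0.4475 0.034  0.2085] guard [ 0.4497 -0.0164  0.0456] tip [ 0.4513 -0.1664  0.0458] dir [ 0.01  -1.     0.002] t 17.85 F [ 0.4  0.2 -0.6] op 0.0125 dq 0.022
```

View pics/c12.png

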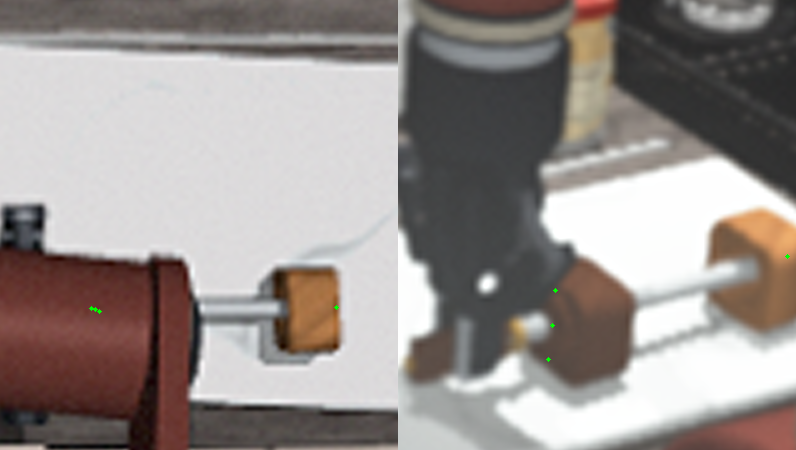

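```bash
python3 -m crank '[[0,0,0,-6,-0.3,0,1],[0,0,0,-10,-0.3,0,1],[0,0,0,-12,0,0,1],[0,0,0,-12,0,0,1],[0,0,0,-12,0,0,1],[0,0,0,-8,0,0,1],[0,0,0,0,0,0,1],[0,0,0,0,0,0,1]]'; python3 chk.py c13
```

```text
t: 18.62
tool_pos: [0.4473, -0.0299, 0.2082]
tool_rot: [2.201, 2.234, 0.015]
contact_force: [-0.8, 0.3, -1.1]
opening: 0.0127
TCP [ 0.4473 -0.0299  0.2082] guard [ 0.4498 -0.0803  0.0453] tip [ 0.452  -0.2303  0.0456] dir [ 0.015 -1.     0.002] t 18.6167 F [-0.8  0.3 -1.1] op 0.0127 dq 0.019
```

View pics/c13.png

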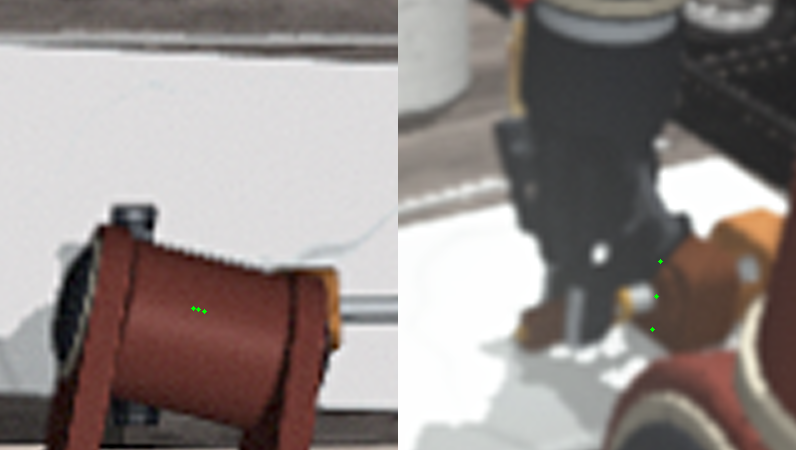

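```bash
python3 -m crank '[[0,0,0,-6,0,0,1],[0,0,0,-5,0,0,1],[0,0,0,0,0,-3,1],[0,0,0,0,0,-7,1],[0,0,0,0,0,-10,1],[0,0,0,0,0,-14,1],[0,0,0,0,0,-16,1],[0,0,0,0,0,-16,1]]';python3 -m crank '[[0,0,0,0,0,-16,1],[0,0,0,0,0,-14,1],[0,0,0,0,0,-9,1],[0,0,0,0,0,-4,1],[0,0,0,0,0,0,1],[0,0,0,0,0,0,1]]'; python3 chk.py c14 '[.45,-.16,.12]'; python3 -c "
from h import *
plan([0.4424,0.329,0.325],163.1,24,cl=1)"
```

```text
t: 19.38
tool_pos: [0.4447, -0.0396, 0.2745]
tool_rot: [-2.198, -2.239, -0.008]
contact_force: [0.5, -0.4, -2.6]
opening: 0.0127
t: 19.88
tool_pos: [0.4451, -0.0393, 0.3279]
tool_rot: [2.196, 2.24, 0.018]
contact_force: [0.2, -0.9, -1.0]
opening: 0.0126
TCP [ 0.4451 -0.0393  0.3279] guard [ 0.448  -0.0894  0.1649] tip [ 0.4509 -0.2394  0.165 ] dir [ 0.02  -1.     0.001] t 19.8833 F [ 0.2 -0.9 -1. ] op 0.0126 dq 0.01
now [ 0.4449 -0.0393  0.3271] yaw 91.13 t 19.9833 F [ 0.1 -0.3 -3.3] open 0.0125
[0.001,0.000,-0.052, 15.3,0.2,0.2, 1],[0.001,0.000,-0.052, 15.3,1.0,0.2, 1],[0.001,0.000,-0.052, 15.2,1.8,0.2, 1],[0.001,0.000,-0.052, 15.1,2.6,0.2, 1],[0.001,0.000,-0.052, 15.0,3.4,0.2, 1],[0.001,0.000,-0.052, 14.8,4.2,0.2, 1],[0.001,0.000,-0.052, 14.5,4.9,0.2, 1],[0.001,0.000,-0.052, 14.3,5.7,0.2, 1],[0.001,0.000,-0.052, 13.9,6.4,0.2, 1],[0.001,0.000,-0.052, 13.6,7.1,0.2, 1],[0.001,0.000,-0.052, 13.2,7.8,0.2, 1],[0.001,0.000,-0.052, 12.8,8.5,0.2, 1],[0.001,0.000,-0.052, 12.3,9.2,0.2, 1],[0.001,0.000,-0.052, 11.8,9.8,0.1, 1],[0.001,0.000,-0.052, 11.3,10.4,0.1, 1],[0.001,0.000,-0.052, 10.7,11.0,0.1, 1],[0.001,0.000,-0.052, 10.1,11.5,0.1, 1],[0.001,0.000,-0.052, 9.5,12.0,0.1, 1],[0.001,0.000,-0.052, 8.9,12.5,0.1, 1],[0.001,0.000,-0.052, 8.2,13.0,0.1, 1],[0.001,0.000,-0.052, 7.5,13.4,0.1, 1],[0.001,0.000,-0.052, 6.8,13.8,0.1, 1],[0.001,0.000,-0.052, 6.1,14.1,0.1, 1],[0.001,0.000,-0.052, 5.3,14.4,0.1, 1],
```

View pics/c14.png

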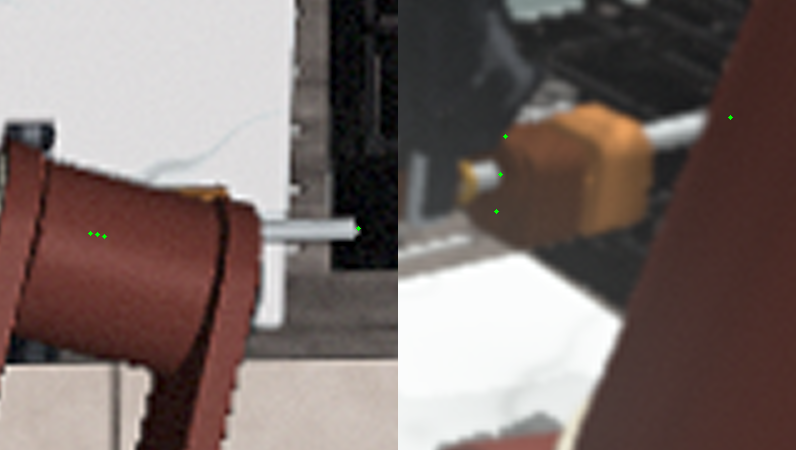

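```bash
python3 -m crank '[[0,0,-0.02,5,0,0,1],[0,0,-0.04,10,0.5,0,1],[0,0,-0.052,15,1.5,0,1],[0,0,-0.052,15,2.5,0,1],[0,0,-0.052,15,3.3,0,1],[0,0,-0.052,15,4,0,1],[0,0,-0.052,14.5,5,0,1],[0,0,-0.052,14.5,5.5,0,1]]';python3 -m crank '[[0,0,-0.052,14,6.3,0,1],[0,0,-0.052,13.5,7,0,1],[0,0,-0.052,13,7.8,0,1],[0,0,-0.052,13,8.5,0,1],[0,0,-0.052,12.5,9,0,1],[0,0,-0.052,12,10,0,1],[0,0,-0.052,11,10.5,0,1],[0,0,-0.052,11,11,0,1]]'; python3 -c "
from h import *
plan([0.4424,0.329,0.325],163.1,9,cl=1)"
```

```text
t: 20.65
tool_pos: [0.4442, 0.0744, 0.3207]
tool_rot: [-1.708, -2.628, -0.008]
contact_force: [-0.1, 0.5, -2.0]
opening: 0.0128
t: 21.32
tool_pos: [0.438, 0.2099, 0.3145]
tool_rot: [-1.062, -2.937, -0.003]
contact_force: [0.9, 0.2, -2.4]
opening: 0.0125
now [0.438  0.2099 0.3145] yaw 140.24 t 21.3167 F [ 0.9  0.2 -2.4] open 0.0125
[-0.000,-0.002,-0.044, 8.1,10.5,-1.1, 1],[-0.000,-0.002,-0.044, 7.6,10.8,-1.1, 1],[-0.000,-0.002,-0.044, 7.1,11.2,-1.1, 1],[-0.000,-0.002,-0.044, 6.6,11.5,-1.1, 1],[-0.000,-0.002,-0.044, 6.1,11.7,-1.1, 1],[-0.000,-0.002,-0.044, 5.6,12.0,-1.1, 1],[-0.000,-0.002,-0.044, 5.1,12.2,-1.1, 1],[-0.000,-0.002,-0.044, 4.5,12.5,-1.1, 1],[-0.000,-0.002,-0.044, 3.9,12.6,-1.2, 1],
```

```bash
python3 -m crank '[[0,0,-0.044,8,10.5,-1.5,1],[0,0,-0.044,7.5,11,-1.5,1],[0,0,-0.044,7,11,-1.5,1],[0,0,-0.044,6.5,11.5,-1.5,1],[0,0,-0.044,6,12,-1.5,1],[0,0,-0.044,5.5,12,-1.5,1],[0,0,-0.044,5,12,-1.5,1],[0,0,-0.04,4,10,-1.5,1]]';python3 -m crank '[[0,0,-0.025,2,6,-1,1],[0,0,-0.01,1,3,0,1],[0,0,0,0,0,0,1],[0,0,0,0,0,0,1]]'; python3 chk.py c15 '[.54,.29,.12]'; python3 -c "
from h import *
plan([0.4424,0.329,0.325],163.1,1,cl=1)"
```

```text
t: 21.98
tool_pos: [0.4341, 0.3246, 0.3193]
tool_rot: [-0.472, -3.072, 0.003]
contact_force: [0.3, -0.3, -1.7]
opening: 0.0129
t: 22.32
tool_pos: [0.4327, 0.3375, 0.3194]
tool_rot: [-0.402, -3.08, 0.004]
contact_force: [-0.5, -0.2, -2.1]
opening: 0.0125
TCP [0.4327 0.3375 0.3194] guard [0.4762 0.3248 0.155 ] tip [0.6211 0.2863 0.1506] dir [ 0.966 -0.257 -0.029] t 22.3167 F [-0.5 -0.2 -2.1] op 0.0125 dq 0.004
now [0.4328 0.3371 0.3194] yaw 165.07 t 22.4167 F [ 0.2  0.  -1.5] open 0.0126
[-0.007,-0.034,0.035, -11.2,-5.4,-6.0, 1],
```

View pics/c15.png

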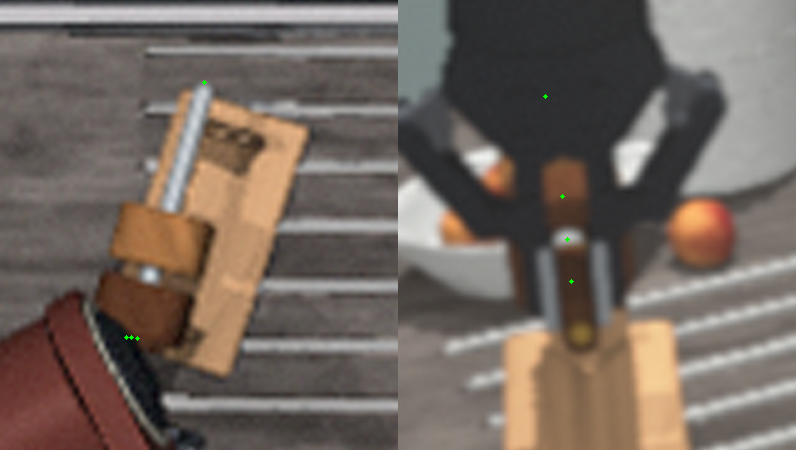

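```bash
python3 -m crank '[[-0.002,-0.012,0.012,-4,-2,-1,1],[-0.002,-0.012,0.012,-4,-2,-1,1],[-0.002,-0.012,0.01,-4,-1.5,-1,1],[0,0,0,0,0,0,1],[0,0,0,0,0,0,1]]'; python3 chk.py c16 '[.54,.29,.12]'; python3 -c "
from h import *
plan([0.4444,0.3293,0.325],163.1,1,cl=1)"
```

```text
t: 22.83
tool_pos: [0.4446, 0.3257, 0.3226]
tool_rot: [0.471, 3.1, -0.003]
contact_force: [0.5, -0.7, -2.5]
opening: 0.0124
TCP [0.4446 0.3257 0.3226] guard [0.4942 0.3101 0.1602] tip [0.6374 0.2656 0.1619] dir [ 0.955 -0.297  0.012] t 22.8333 F [ 0.5 -0.7 -2.5] op 0.0124 dq 0.015
now [0.4445 0.3259 0.3226] yaw 162.75 t 22.9333 F [-1.  -0.2 -1.6] open 0.0125
[-0.001,0.006,-0.006, 1.0,3.2,-2.4, 1],
```

View pics/c16.png

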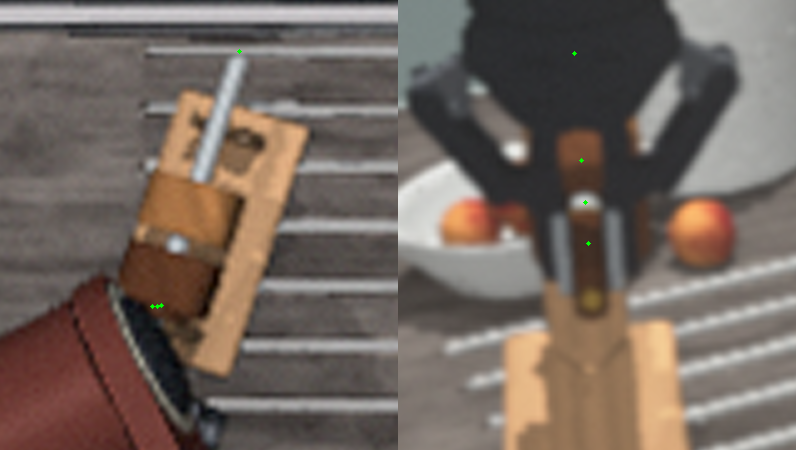

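```bash
python3 -m crank '[[0,0.002,-0.003,0.5,1.6,2,1],[0,0.002,-0.003,0.5,1.6,5,1],[0,0,0,0,0,8,1],[0,0,0,0,0,8,1],[0,0,0,0,0,8,1],[0,0,0,0,0,5,1],[0,0,0,0,0,0,1],[0,0,0,0,0,0,1]]'; python3 -c "
from h import *
plan([0.4444,0.3293,0.2525],163.1,1,cl=1)"
```

```text
t: 23.6
tool_pos: [0.4435, 0.3297, 0.2807]
tool_rot: [-0.459, -3.106, 0.005]
contact_force: [0.0, 0.3, -1.8]
opening: 0.0128
now [0.4435 0.3297 0.2807] yaw 163.19 t 23.6 F [ 0.   0.3 -1.8] open 0.0128
[-0.004,-0.001,0.002, -1.0,-0.1,28.2, 1],
```

```bash
python3 chk.py c17 '[.54,.29,.10]'
```

```text
TCP [0.4435 0.3297 0.2807] guard [0.492  0.3145 0.1179] tip [0.6356 0.2711 0.1185] dir [ 0.957 -0.289  0.004] t 23.6 F [ 0.   0.3 -1.8] op 0.0128 dq 0.015
```

View pics/c17.png

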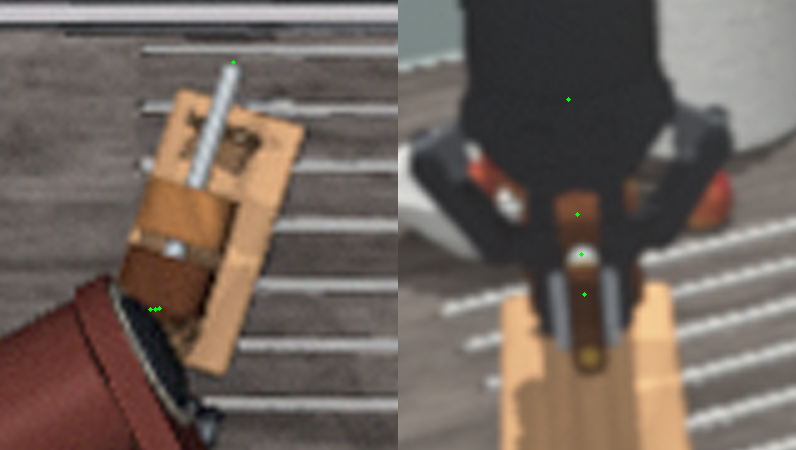

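```bash
python3 -m crank '[[-0.002,0,0,-0.5,0,4,1],[-0.002,0,0.002,-0.5,0,6,1],[0,0,0,0,0,6,1],[0,0,0,0,0,5,1],[0,0,0,0,0,3,1],[0,0,0,0,0,0,1],[0,0,0,0,0,0,1]]'; python3 -c "
from h import *
plan([0.4444,0.3293,0.2525],163.1,1,cl=1)"
```

```text
t: 24.28
tool_pos: [0.4453, 0.3296, 0.256]
tool_rot: [0.463, 3.105, 0.005]
contact_force: [0.3, 0.3, -2.1]
opening: 0.0126
now [0.4453 0.3296 0.256 ] yaw 163.05 t 24.2833 F [ 0.3  0.3 -2.1] open 0.0126
[0.003,0.001,-0.001, 0.7,-0.6,3.5, 1],
```

```bash
python3 -m crank '[[0,0,0,0.7,-0.5,2,1],[0,0,0,0,0,1.5,1],[0,0,0,0,0,0.5,1],[0,0,0,0,0,0,1]]'; python3 chk.py c18 '[.54,.29,.08]'; python3 - <<'E'
from h import *
for c in ['top','scene','wrist']:
  p=eyes.get_image(c); save(p,c+'18')
  for n in ['bar_neck','fork_near','bar_seat','fork_far','bar_tip']:
    print(c,n,[(np.round(d['centre'],4).tolist(),round(d['confidence'],2)) for d in spotter.mark_of(n,p)[:1]])
E
```

```text
t: 24.62
tool_pos: [0.4446, 0.3294, 0.2522]
tool_rot: [0.463, 3.104, 0.005]
contact_force: [-0.3, -1.2, -1.6]
opening: 0.0125
TCP [0.4446 0.3294 0.2522] guard [0.4939 0.315  0.0896] tip [0.6374 0.2712 0.0908] dir [ 0.956 -0.292  0.008] t 24.6167 F [-0.3 -1.2 -1.6] op 0.0125 dq 0.003
top bar_neck []
top fork_near []
top bar_seat [([0.5947, 0.2785, 0.0901], 0.59)]
top fork_far [([0.6026, 0.2814, 0.09], 0.82)]
top bar_tip [([0.635, 0.2723, 0.0925], 0.64)]
scene bar_neck [([0.4827, 0.3175, 0.0895], 0.5)]
scene fork_near [([0.4788, 0.3193, 0.0937], 0.7)]
scene bar_seat []
scene fork_far [([0.4808, 0.3155, 0.0931], 0.35)]
scene bar_tip [([0.4386, 0.3326, 0.0904], 0.3)]
wrist bar_neck [([0.4798, 0.3182, 0.0915], 0.7)]
wrist fork_near [([0.4779, 0.3199, 0.0866], 0.8)]
wrist bar_seat []
wrist fork_far []
wrist bar_tip [([0.4833, 0.3178, 0.0895], 0.62)]
```

View pics/c18.png

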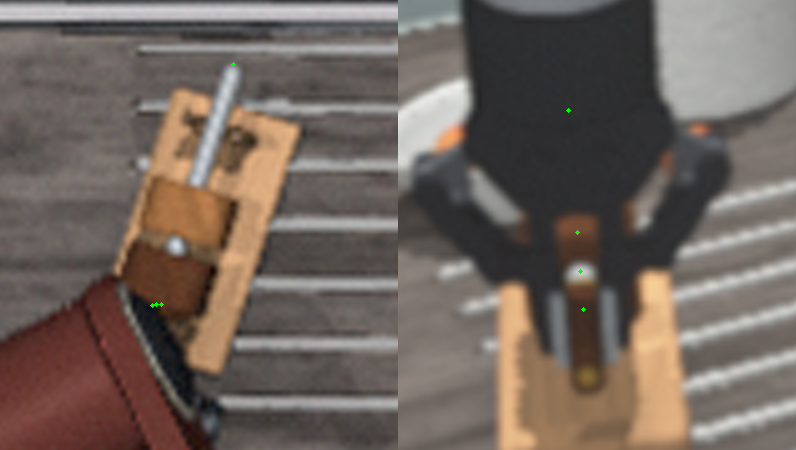

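View pics/wrist18.png

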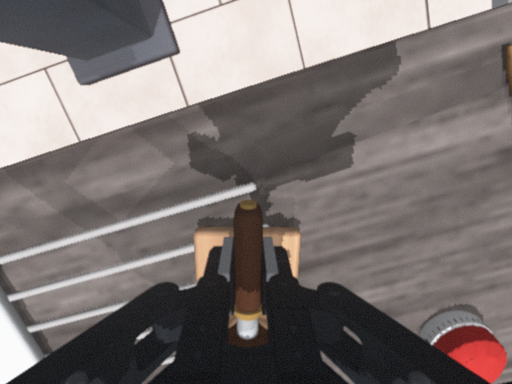

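```bash
python3 -m crank '[[0,0,0,0,0,1,1],[0,0,0,0,0,1,1],[0,0,0,0,0,0,1],[0,0,0,0,0,0,1]]'; python3 -m crank '[[0,0,0,0,0,0.8,1],[0,0,0,0,0,0.5,1],[0,0,0,0,0,0,1]]'
```

```text
t: 25.95
tool_pos: [0.4449, 0.3295, 0.2519]
tool_rot: [0.463, 3.104, 0.004]
contact_force: [-0.5, -1.0, -1.3]
opening: 0.0131
t: 26.2
tool_pos: [0.445, 0.3295, 0.2517]
tool_rot: [0.463, 3.105, 0.003]
contact_force: [-1.0, -1.1, 1.0]
opening: 0.0131
```

```bash
python3 -m crank '[[0,0,0,0,0,0,0.6],[0,0,0,0,0,0,0.4],[0,0,0,0,0,0,0.2],[0,0,0,0,0,0,0],[0,0,0,0,0,0,-0.2],[0,0,0,0,0,0,-0.4]]'; python3 - <<'E'
from h import *
p=eyes.get_image('wrist'); save(p,'w20')
p=eyes.get_image('top'); save(p,'t20')
i=p['image'][150:260,170:260,::-1];cv2.imwrite('pics/t20c.png',cv2.resize(i,None,fx=5,fy=5,interpolation=cv2.INTER_CUBIC))
E
```

```text
t: 26.7
tool_pos: [0.4455, 0.3301, 0.2513]
tool_rot: [0.461, 3.102, 0.008]
contact_force: [0.5, 0.4, -0.4]
opening: 0.0599
```

View pics/w20.png

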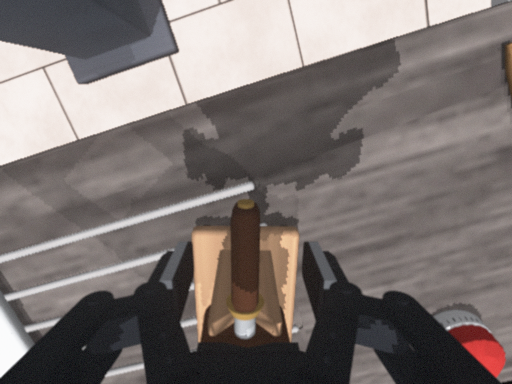

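View pics/t20c.png

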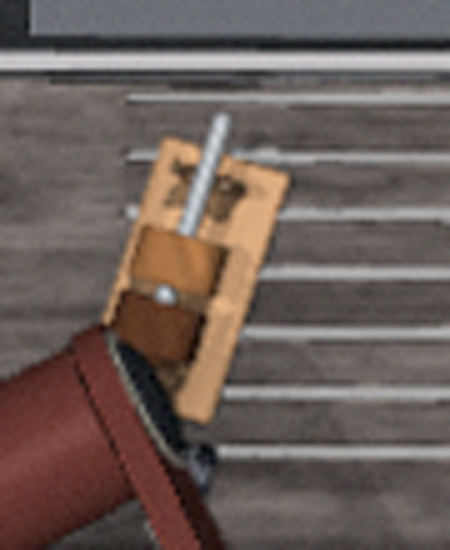

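Fingers (pads at columns ~190 and ~305) are clear of the handle (232–262); the bar lies in the fork with both rings on it. Retreat upward.

```bash
python3 -m crank '[[0,0,0,0,0,-4,-0.6],[0,0,0,0,0,-10,-0.6],[0,0,0,0,0,-20,-0.6],[0,0,0,0,0,-30,-0.6],[0,0,0,0,0,-30,-0.6],[0,0,0,0,0,-20,-0.6],[0,0,0,10,0,-10,-0.6],[0,0,0,20,0,0,-0.6]]'; python3 -m crank '[[0,0,0,30,0,0,-0.6],[0,0,0,30,0,0,-0.6],[0,0,0,15,0,0,-0.6],[0,0,0,0,0,0,-0.6],[0,0,0,0,0,0,-0.6],[0,0,0,0,0,0,-0.6]]'; python3 - <<'E'
from h import *
out=[]
for c,(x,y) in {'top':(170,150),'scene':(160,170),'wrist':(0,0)}.items():
  p=eyes.get_image(c); save(p,c+'21')
  for n in ['bar_neck','fork_near','bar_seat','fork_far','bar_tip','ring_a']:
    print(c,n,[(np.round(d['centre'],4).tolist(),round(d['confidence'],2)) for d in spotter.mark_of(n,p)[:2]])
  if c!='wrist': out.append(cv2.resize(p['image'][y:y+110,x:x+75,::-1],None,fx=5,fy=5,interpolation=cv2.INTER_CUBIC))
cv2.imwrite('pics/f21.png',np.hstack(out)); print(ctrl.get_obs()['t'])
E
```

```text
t: 27.47
tool_pos: [0.4168, 0.3373, 0.3849]
tool_rot: [0.466, 3.101, 0.007]
contact_force: [-0.6, 0.1, 0.1]
opening: 0.0682
t: 27.97
tool_pos: [0.3409, 0.3604, 0.3944]
tool_rot: [0.463, 3.092, 0.023]
contact_force: [1.4, -0.3, 0.3]
opening: 0.0685
top bar_neck []
top fork_near [([0.4781, 0.318, 0.0888], 0.81)]
top bar_seat [([0.5969, 0.2765, 0.0871], 0.79)]
top fork_far [([0.5999, 0.2817, 0.0889], 0.75), ([0.5105, 0.3085, 0.0797], 0.19)]
top bar_tip [([0.6358, 0.2699, 0.0939], 0.85)]
top ring_a [([0.5447, 0.296, 0.083], 0.79), ([0.5079, 0.3085, 0.0755], 0.54)]
scene bar_neck [([0.4805, 0.3207, 0.0895], 0.76)]
scene fork_near [([0.4768, 0.3179, 0.0939], 0.72)]
scene bar_seat [([0.5995, 0.285, 0.0906], 0.9)]
scene fork_far [([0.5964, 0.281, 0.0877], 0.56)]
scene bar_tip [([0.6372, 0.2661, 0.0904], 0.67)]
scene ring_a [([0.5147, 0.3112, 0.0825], 0.55)]
wrist bar_neck [([0.4823, 0.3167, 0.0897], 0.85), ([0.5529, 0.2985, 0.0764], 0.73)]
wrist fork_near [([0.4779, 0.3165, 0.0894], 0.91)]
wrist bar_seat []
wrist fork_far [([0.5001, -0.0741, -0.0001], 0.75)]
wrist bar_tip []
wrist ring_a [([0.5088, 0.3084, 0.0792], 0.72), ([0.5508, 0.2986, 0.0758], 0.47)]
29.0167
```

View pics/f21.png

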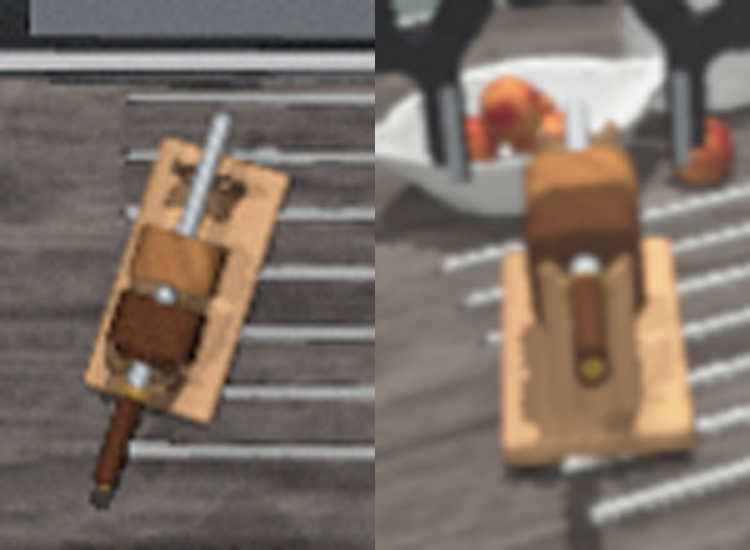

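View pics/scene21.png

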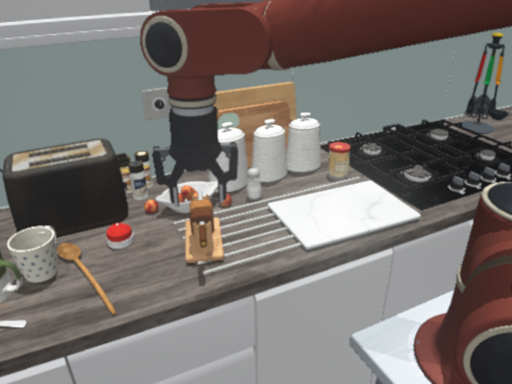

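View pics/wrist21.png

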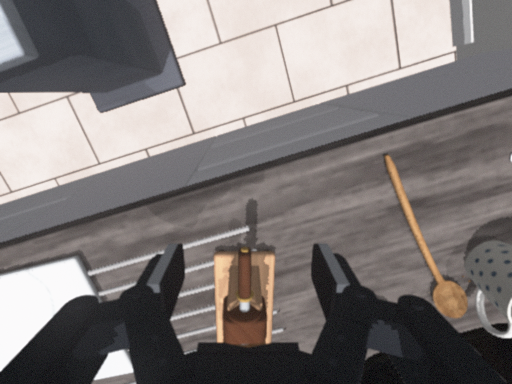

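```bash
python3 -m crank '[[0,0,0,0,0,0,-0.6],[0,0,0,0,0,0,-0.6],[0,0,0,0,0,0,-0.6]]'; python3 -c "
from station import ctrl
print(ctrl.finish_job())"
```

```text
t: 29.27
tool_pos: [0.3407, 0.3604, 0.3936]
tool_rot: [0.463, 3.093, 0.022]
contact_force: [-0.5, 0.5, -0.2]
opening: 0.0684
the job is handed in; nothing more can be done
None
```

The job is done and handed in at 29.3 s of the 61 s allowed; the hand-in gave no verdict. I lifted the bar out of the stand by its handle and threaded it through the dark ring, then the brown one. I lifted both off the slab, lowered the bar back into both forks while still gripping it, and only then let go and backed the arm away.

**Last checks:**
- **Bar:** the pictures show it lying in both notches. The networks put the neck and seat points within about 3–6 mm of the fork points. Their error is about 4 mm, and they read much the same before I first moved the bar. The last wrist picture before release looked the same as the one from the original grasp.
- **Rings:** both hang on the rod between the uprights, at roughly 18 and 58 mm in front of the guard, by my estimate from the last network readings. The gripper stayed clear of them in every picture I looked at.
- **Bystanders:** the salt shaker, honey jar and timer look unmoved in the last scene picture. I did not measure them again.

**What disagreed:**
- **Drift:** the arm drifted up about 7 mm while first closing on the handle. I measured that offset and allowed for it.
- **Stray reports:** a few network reports were wrong, such as fork_far placed on the slab. I set those aside.

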